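# Gauge two used sleeves and sort them

### The job

At the used moped parts stall, check the two plain steel sleeves on the leaning stepped gauge pin, in either order and one at a time: slide a sleeve along the pin as far as it will go without forcing it, pause there a moment, then put it away before you try the other. A sleeve that goes all the way down to the plate around the foot of the pin fits and belongs in the round tin; a sleeve that stops at the step part-way down belongs in the rectangular box. Leave the other parts on the stall where they are.

Things in the scene. Friction and masses are not known exactly. Their poses are not given: they have to be found in the camera images.
- sleeve_a: One of two loose plain steel sleeves (thick tubes), alike from the side: outer diameter 36 mm, length 40 mm, about 0.2 kg, upright on the table at the start. One has a 23 mm bore, the other 17 mm; which is which is for the gauge to tell. Origin: the middle of the tube, 20 mm from each end; z along the bore.
- sleeve_b: The other loose steel sleeve: outer diameter 36 mm, length 40 mm, same description and same frame (origin in the middle, z along the bore).
- gauge_pin: Fixed stepped gauge pin, square on a dark 70 x 70 mm inclined plate: leans 30 degrees from vertical, away from the robot. Origin: foot of the pin on the plate, 50 mm up; z along the pin to its tip, y level. Along z: 20 mm diameter to 28 mm, cone to 31, 14 mm diameter to 52, blunt tip at 56. A 23 mm bore reaches the plate (sleeve at z = 20), a 17 mm bore stops at the step (z about 49).
- gauge_stand: Fixed grey foot of the gauge, 130 x 110 mm on the table and 14 mm thick with a support under the inclined plate. Origin on the table under the foot of the pin. The plate's upper edge, on the -x side of this frame (towards the robot), is about 68 mm above the table; the pin leans to +x.
- tin: Fixed round open aluminium tin for the sleeves that fit: 164 mm across the rim, 156 mm across the foot, 45 mm high, floor 4 mm thick, wall 3 mm. Origin at the centre of its underside, on the table.
- box: Fixed rectangular open grey plastic box for the sleeves that do not fit: 170 mm along its x, 150 mm along its y, 50 mm high, walls and floor 5 mm. Origin at the centre of its underside, on the table.
- piston: Bystander: small aluminium piston, 42 mm diameter, 45 mm high, upright. Origin under its centre.
- spark_plug: Bystander: spark plug lying down, 76 mm long along its x, 20 mm thick. Origin on the table under it.
- sprocket: Bystander: flat toothed sprocket, 64 mm diameter, 10 mm thick at its hub. Origin under its centre.
- wrench: Bystander: wrench lying flat, 160 mm along its x. Origin under its middle.
- cylinder_head: Bystander: finned cylinder, 85 x 85 mm, 62 mm high. Origin under its centre.
There are look-alikes about, which are no part of the job. What is shaped like the sleeve_a but red is not meant.

How it is judged:
On the way, in this order (a step that is already met when the one before it is completed fails the run):
1. one sleeve is on the gauge pin as far as it goes: the 23 mm bore down at the plate or the 17 mm bore at the step (((x of sleeve_a in the frame of gauge_pin between -0.007 and 0.007 m and y of sleeve_a in the frame of gauge_pin between -0.007 and 0.007 m and z of sleeve_a in the frame of gauge_pin between 0.014 and 0.024 m and angle between the z axis of sleeve_a and the z axis of gauge_pin, either way round below 0.25 rad) or (x of sleeve_b in the frame of gauge_pin between -0.007 and 0.007 m and y of sleeve_b in the frame of gauge_pin between -0.007 and 0.007 m and z of sleeve_b in the frame of gauge_pin between 0.043 and 0.054 m and angle between the z axis of sleeve_b and the z axis of gauge_pin, either way round below 0.25 rad))), for 0.2 s.
2. that sleeve is in its own container (tin if it fitted, box if it stopped) and the other is on the gauge pin as far as it goes ((((horizontal distance between sleeve_a and tin below 0.066 m and height (world z) of sleeve_a below 0.045 m) and (x of sleeve_b in the frame of gauge_pin between -0.007 and 0.007 m and y of sleeve_b in the frame of gauge_pin between -0.007 and 0.007 m and z of sleeve_b in the frame of gauge_pin between 0.043 and 0.054 m and angle between the z axis of sleeve_b and the z axis of gauge_pin, either way round below 0.25 rad)) or ((x of sleeve_b in the frame of box between -0.072 and 0.072 m and y of sleeve_b in the frame of box between -0.062 and 0.062 m and height (world z) of sleeve_b below 0.045 m) and (x of sleeve_a in the frame of gauge_pin between -0.007 and 0.007 m and y of sleeve_a in the frame of gauge_pin between -0.007 and 0.007 m and z of sleeve_a in the frame of gauge_pin between 0.014 and 0.024 m and angle between the z axis of sleeve_a and the z axis of gauge_pin, either way round below 0.25 rad)))), for 0.2 s.
At the end, for the whole second after the job is handed in: The 23 mm bore sleeve (sleeve_a) is in the round tin, centre under 66 mm from the tin's; the 17 mm bore sleeve (sleeve_b) is in the box, centre within 72 mm (x) and 62 mm (y) of the box's; both centres below 45 mm height and slower than 0.05 m/s (horizontal distance between sleeve_a and tin below 0.066 m and height (world z) of each of sleeve_a, sleeve_b below 0.045 m and x of sleeve_b in the frame of box between -0.072 and 0.072 m and y of sleeve_b in the frame of box between -0.062 and 0.062 m and linear speed of each of sleeve_a, sleeve_b below 0.05 m/s); the robot touches nothing.
It fails at once if another part on the stall moved by more than 30 mm (distance of any of piston, spark_plug, sprocket, wrench, cylinder_head from where it was at the start of the episode above 0.03 m).
It fails at once if a sleeve is forced against the gauge with more than 60 N (contact force between any of sleeve_a, sleeve_b and gauge_pin above 60 N).
It also fails if it takes over 72 s, if anything falls off the work surface, if the arm or the gripper's body presses on something with over 40 N, if the wrist force passes 120 N, or if a joint passes its speed limit or range.

### The arm

A 6-joint arm with a two-finger parallel gripper is mounted at the origin on the work surface. World frame = base frame: x ahead of the robot, y to its left, z up, the work surface at z = 0. Lengths are in m, angles in rad, forces in N, time in s.
With the tool pointing down it reaches from about 0.3 to 0.875 m from the base axis. Payload 6.4 kg.
Tool frame: the origin (TCP) lies at the very end of the fingers, on their centre line; the grasp point (between the pads) lies 19 mm behind it (ctrl.tcp_to_grasp is the distance from the TCP to the grasp point, in m); z points along the fingers, y is the direction in which the jaws open and shut (so a half turn about z gives the same grasp; the last joint's range is limited). The gripper opens to 85 mm and grips with 20 to 120 N. Pads are 22 mm wide; open, the fingers measure 114 mm over their backs; the gripper's body (76 mm by 85 mm) begins 54 mm behind the grasp point. The pads swing forward as they close: fully open they stand 13 mm farther back than shut.
Start: joints at [0.965, 0.181, 1.607, -0, 1.354, -0.206], TCP at [0.224, 0.53, 0.231] pointing down, gripper open.
Joint ranges: [-2.99, 2.99], [-0.89, 2.07], [0.3, 2.58], [-1.14, 4.28], [0, 2.63], [-3.12, 3.12]. Speed limits (rad/s): [2.57, 2.57, 3.01, 3.14, 3.14, 3.14].

### API

Orientations are given as a unit quaternion [w, x, y, z].
In Python, from bench import ctrl gives the robot as it stands. The module is installed in compiled form; this text tells all that it offers.
- The arm moves only by the tool drive_tool, never from a script. Its argument "deltas" is a list of rows, each an object with "slide": the shift along the tool's x, y, z as a fraction of full scale, a list of three; "delta_rot": the turn, a rotation vector about the tool's x, y, z as a fraction of full scale, a list of three; "hand": the opening, from 0 (shut) to 1 (fully open). In form: [{"slide": [tx, ty, tz], "delta_rot": [wx, wy, wz], "hand": hand}, ...]. A call has exactly 5 rows; each row shifts and turns the commanded pose from where the row before left it, along the tool's axes as they then stand; what a row does not reach is not made up. Full scale, the value 1, is 50 mm for a shift and 180 degrees for a turn. A row lasts 1/8 s, in which the tool goes at most 62.5 mm and 10.7 degrees, less where a joint would pass 70% of its speed; a pose out of reach is approached as far as the arm can. A call with a number of a shift or a turn outside -1 to 1 is refused whole. A call with a gripper value outside its range is refused whole. The fingers move at their own pace and stop on an object; the grip force is fixed at half the most. Time passes only in rows, so rows that do not move let the fingers close, or fill a call up. It gives the time, the measured TCP pose, the force and the opening at its end, in the units of the state.
- ctrl.get_obs(): the state, without advancing time (a new reading comes with each control period).
- ctrl.camera(name): name is "scene" or "top"; returns a dict with "frame" (384x512x3 uint8, red, green, blue), "mtx" (3x3 intrinsics, pixels), "dist" ([k1, k2, p1, p2, k3] as OpenCV has them; the pictures are not rectified), "R" (3x3) and "t" (3): a world point X has camera coordinates R X + t. Camera axes: x right, y down, z forward; pixel columns grow to the right and rows downward; lengths in m; the calibration is good to about 2 mm. A picture is of the moment at which its call begins. There is no depth.
- ctrl.hand_in(): hands the job in, once; it reports no verdict.
The state is a dict: "time_s": time; "q": joint angles; "dq": joint speeds; "joint_efforts": joint torques, N m; "eef_pos": TCP position; "eef_rot": TCP orientation; "wrist_force": force on the tool from outside, world axes, zero at the start; "torque": the same for the moment, N m; "opening": opening from 0.0 (shut) to 1.0 (fully open).
Only numpy, scipy, OpenCV 4.12 (cv2) and the standard library are available. Lean on these libraries where they do the work, as an engineer would, in place of code of your own. Each camera call takes 0.05 s, during which the arm holds its last target.

## Working session

There is one attempt and no reset: what is moved stays moved. The work goes in short steps, Python scripts to look and compute and a tool call to move; the robot and the scene stay as the last step left them, time stands still between calls to the robot, and variables do not carry over. Pictures are saved under pics/ and viewed, and the job is handed in when it is done.

Besides the shell and the picture viewer there is one more tool, called after "Call:" by a JSON object that holds its "api" and its "payload". drive_tool: Moves the arm, as the interface text tells. Its arguments: {"type":"object","properties":{"deltas":{"type":"array","items":{"type":"object","properties":{"slide":{"type":"array","items":{"type":"number"}},"delta_rot":{"type":"array","items":{"type":"number"}},"hand":{"type":"number"}}}}},"required":["deltas"]}

```bash
mkdir -p pics; ls
python3 - <<'E'
from bench import ctrl
import cv2,numpy as np,pickle
d={}
for n in("scene","top"):
    c=ctrl.camera(n); d[n]=c
    cv2.imwrite(f"pics/{n}0.png",cv2.resize(c["frame"][:,:,::-1],(800,600),interpolation=cv2.INTER_CUBIC))
    print(n,c["mtx"].tolist(),c["dist"],c["R"].tolist(),c["t"])
pickle.dump(d,open("c0.pkl","wb"))
print(ctrl.get_obs(),ctrl.tcp_to_grasp)
E
```

```text
pics
scene [[349.34614966968746, 0.0, 248.63093917467867], [0.0, 349.34614966968746, 185.03868889066385], [0.0, 0.0, 1.0]] [-0.05613095  0.          0.          0.          0.        ] [[-0.824025924483993, 0.5665427923452029, 0.0032465704983908506], [0.44088368073422984, 0.6448349091846007, -0.6243472751274928], [-0.35581295063633966, -0.5130469806349004, -0.781140153762994]] [ 0.42431901 -0.1966222   0.93778865]
top [[464.4217138214506, 0.0, 259.531055241156], [0.0, 464.4217138214506, 185.67966371968953], [0.0, 0.0, 1.0]] [-0.00663639  0.          0.          0.          0.        ] [[-0.019462826654016174, -0.999803939259968, -0.003644368105177954], [-0.9843638851184044, 0.019800261446309392, -0.17503054396664247], [0.17506838678995335, 0.000180795210433657, -0.9845562590628608]] [0.01663609 0.5041891  1.03884027]
{'time_s': 0.1, 'q': array([ 9.64682606e-01,  1.81465620e-01,  1.60791673e+00, -1.14610886e-05,
        1.35378439e+00, -2.06306713e-01]), 'dq': array([ 0.00086262, -0.00249326, -0.00325332, -0.00117112, -0.00033872,
       -0.00042496]), 'joint_efforts': array([ 1.58758048e-03, -4.45875299e+01, -3.52242064e+01, -3.92236398e-04,
        3.99120647e-03, -1.61297834e-05]), 'eef_pos': array([0.2235152 , 0.52924035, 0.23047066]), 'eef_rot': array([-3.05844408e-04,  1.98573482e-01,  9.80085686e-01, -7.25206576e-04]), 'wrist_force': array([ 0.84016566,  0.21515727, -0.85204933]), 'torque': array([ 0.06256269, -0.01601863,  0.00220619]), 'opening': 0.9965836534130529} 0.0187
```

View pics/scene0.png

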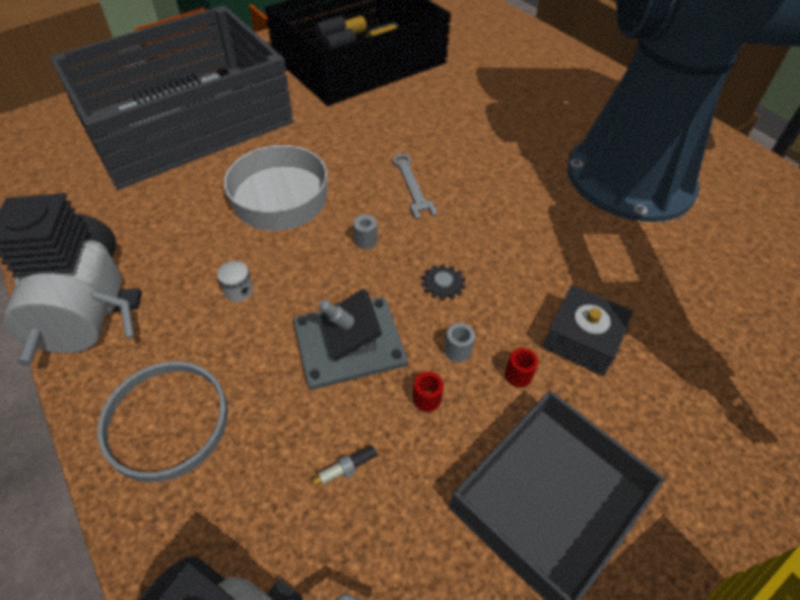

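View pics/top0.png

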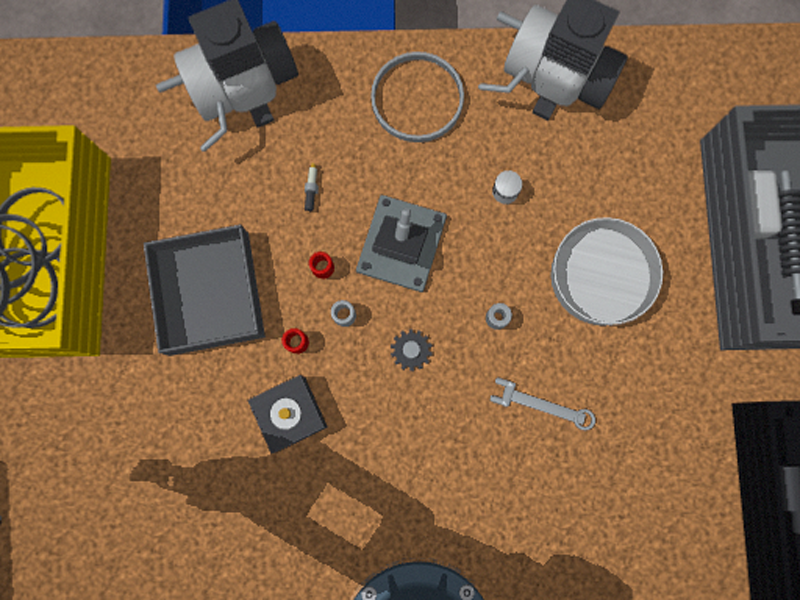

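Candidates in the 800x600 top view: grey tubes at (343,313) and (499,316), red look-alikes at (320,265) and (295,341), and the piston at (508,186). The two grey ones match the description. I'll check them, the gauge and both containers in close crops.

```bash
cat > h.py <<'E'
import numpy as np,cv2,pickle
def ray(c,uv):
    p=cv2.undistortPoints(np.array([[uv]],float),c["mtx"],c["dist"])[0,0]
    R=np.array(c["R"]);t=np.array(c["t"]).ravel()
    return -R.T@t, R.T@np.array([p[0],p[1],1.])
def onz(c,uv,z):
    o,d=ray(c,uv); return o+d*(z-o[2])/d[2]
def proj(c,X):
    r,_=cv2.Rodrigues(np.array(c["R"]));return cv2.projectPoints(np.array(X,float).reshape(-1,1,3),r,np.array(c["t"],float),c["mtx"],c["dist"])[0].reshape(-1,2)
def tri(c1,u1,c2,u2):
    o1,d1=ray(c1,u1);o2,d2=ray(c2,u2);d1/=np.linalg.norm(d1);d2/=np.linalg.norm(d2)
    s=np.linalg.lstsq(np.c_[d1,-d2],o2-o1,rcond=None)[0]
    a=o1+s[0]*d1;b=o2+s[1]*d2
    return (a+b)/2,np.linalg.norm(a-b)
def crop(c,x0,y0,w,h,k,fn):
    im=cv2.resize(c["frame"][y0:y0+h,x0:x0+w,::-1],(w*k,h*k),interpolation=cv2.INTER_CUBIC)
    cv2.imwrite(fn,im)
E
python3 - <<'E'
from h import *
d=pickle.load(open("c0.pkl","rb"))
crop(d["top"],185,115,160,120,5,"pics/t1.png")
crop(d["scene"],185,180,130,80,6,"pics/s1.png")
E
```

```text
(no output)
```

View pics/t1.png

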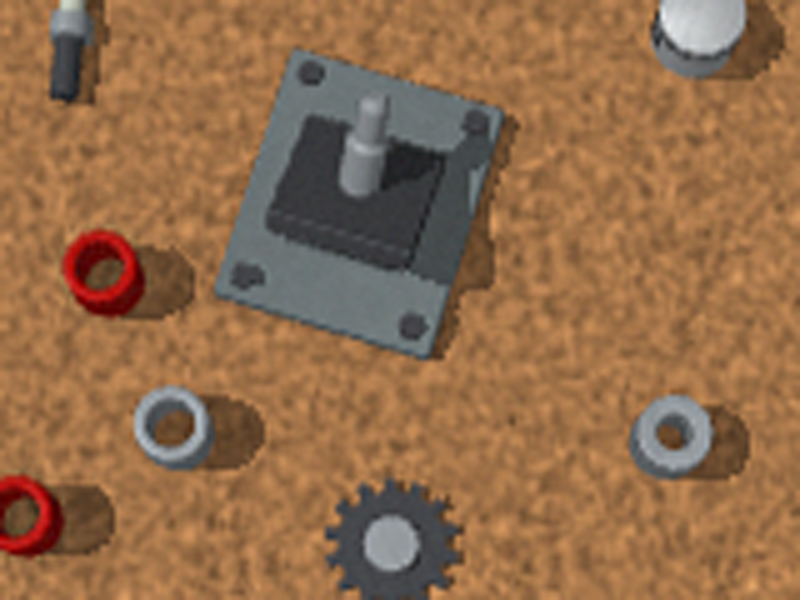

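View pics/s1.png

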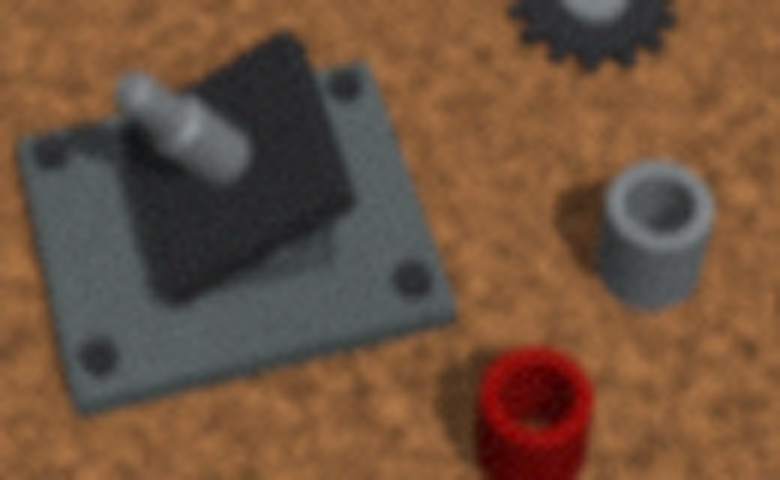

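The crop shows the left sleeve at (173,427) with the wide bore and the right one at (673,434) with the narrow bore. Both are grey, and the two red ones are excluded. Next I'll fit the poses.

Run:
```python
from h import *
d=pickle.load(open("c0.pkl","rb"))
crop(d["scene"],215,125,50,40,14,"pics/s2.png")
crop(d["scene"],130,80,100,80,8,"pics/s3.png")
```

```text
(no output)
```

View pics/s2.png

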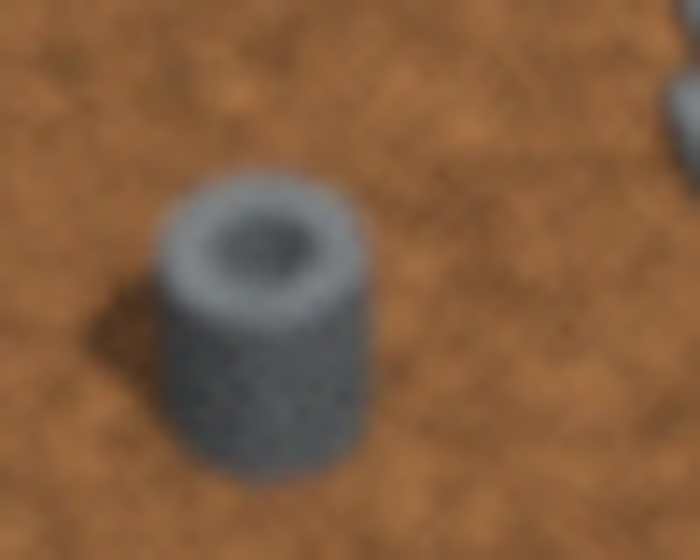

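```bash
cat > fit.py <<'E'
from h import *
from scipy.optimize import least_squares
d=pickle.load(open("c0.pkl","rb"));T=d["top"];S=d["scene"]
def pt(u,v): return (185+(u+.5)/5-.5,115+(v+.5)/5-.5)
def ps(u,v): return (185+(u+.5)/6-.5,180+(v+.5)/6-.5)
c,s=np.cos(np.pi/6),np.sin(np.pi/6)
def pin(x,y,z): return np.array([c*x+s*z,y,.05-s*x+c*z])
def W(p,q):
    C,D=np.cos(p[2]),np.sin(p[2]); return np.array([p[0]+C*q[0]-D*q[1],p[1]+D*q[0]+C*q[1],q[2]])
obs=[]
for (sx,sy),a,b in [((1,1),(293,48),(18,140)),((1,-1),(503,105),(362,62)),((-1,-1),(432,352),(455,318)),((-1,1),(217,291),(80,405))]: pass
# order check: top image left=+y, up=+x
base=[((1,1),(295,48)),((1,-1),(503,106)),((-1,-1),(430,352)),((-1,1),(217,291))]
plate=[((1,1),(268,208))]
def model(p):
    r=[]
    for (sx,sy),u in base: r.append(proj(T,W(p,(p[3]+sx*.065,sy*.055,.014)))[0]-pt(*u))
    for (sx,sy),u in [((-1,1),(268,212)),((-1,-1),(408,252)),((1,1),(310,116)),((1,-1),(445,155))]: r.append(proj(T,W(p,pin(sx*.035,sy*.035,0)))[0]-pt(*u))
    for (sx,sy),u in [((1,1),(75,402)),((-1,-1),(362,62)),((-1,1),(455,316)),((1,-1),(18,140))]: r.append(proj(S,W(p,(p[3]+sx*.065,sy*.055,.014)))[0]-ps(*u)+p[4:6])
    for (sx,sy),u in [((1,1),(170,301)),((-1,-1),(288,33)),((-1,1),(353,198))]: r.append(proj(S,W(p,pin(sx*.035,sy*.035,0)))[0]-ps(*u)+p[4:6])
    r.append(proj(T,W(p,pin(0,0,.055)))[0]-pt(375,100)); r.append(proj(S,W(p,pin(0,0,.055)))[0]-ps(133,88)+p[4:6])
    return np.array(r)
if __name__=="__main__":
    o=onz(T,pt(360,190),.05);print("foot",o)
    best=least_squares(lambda p:model(p).ravel(),[o[0],o[1],-.3,0,0,0],loss="soft_l1")
    print(best.x,best.cost);print(model(best.x).round(2).tolist())
    a=onz(T,pt(173,425),.04);b=onz(T,pt(674,434),.04);print("a",a,"b",b)
    print("b scene",onz(S,(215+(264+.5)/14-.5,125+(248+.5)/14-.5),.04),"a scene",onz(S,ps(660,206),.04))
    k=512/800
    q=lambda u,v:(u*k+k/2-.5,v*k+k/2-.5)
    print("tin",onz(T,q(608,271),.045),"box corners",[onz(T,q(*u),.05).round(3).tolist() for u in [(145,243),(241,227),(264,333),(163,354)]])
    print("plug",onz(T,q(312,188),.01),"piston",onz(T,q(508,184),.045),"head",onz(T,q(287,413),.06),"sprk",onz(T,q(411,350),.01))
E
python3 fit.py
```

```text
foot [0.58253861 0.0120079  0.05      ]
[ 0.58579487  0.01257376 -0.31721313  0.00229864  0.42221891  1.87658429] 6.095518230206476
[[-0.43, -1.09], [0.88, -0.06], [0.1, 0.78], [-0.96, -0.17], [-0.3, 0.27], [0.72, 0.94], [-0.39, -0.59], [0.5, -0.13], [-0.42, 1.38], [1.12, -0.18], [0.98, -0.53], [-0.98, 0.37], [-0.46, -0.05], [0.52, -0.8], [-0.83, -0.45], [0.1, 0.13], [0.24, 0.71]]
a [0.47415978 0.10129167 0.04      ] b [ 0.46525864 -0.13194508  0.04      ]
b scene [ 0.46845576 -0.12998745  0.04      ] a scene [0.47784915 0.10459116 0.04      ]
tin [ 0.52776751 -0.2968689   0.045     ] box corners [[0.584, 0.398, 0.05], [0.606, 0.254, 0.05], [0.444, 0.216, 0.05], [0.416, 0.364, 0.05]]
plug [0.67805505 0.15182373 0.01      ] piston [ 0.66669337 -0.15308098  0.045     ] head [0.32709637 0.17992789 0.06      ] sprk [0.41846688 0.00055396 0.01      ]
```

```bash
cat > pl.py <<'E'
from h import *
from scipy.spatial.transform import Rotation as Ro
YAW=-0.317
def down(yaw=YAW): # tool x=-stand x, y=stand y, z down
    c,s=np.cos(yaw),np.sin(yaw)
    return Ro.from_matrix(np.array([[-c,-s,0],[-s,c,0],[0,0,-1]]))
def tilt(th=30,yaw=YAW): return down(yaw)*Ro.from_euler('y',th,degrees=True)
def cur(o): w,x,y,z=o["eef_rot"]; return np.array(o["eef_pos"]),Ro.from_quat([x,y,z,w])
def delta(o,p,R):
    p0,R0=cur(o)
    s=R0.inv().apply(np.array(p)-p0)/.05
    r=(R0.inv()*R).as_rotvec()/np.pi
    s2=R.inv().apply(np.array(p)-p0)/.05
    print("slide now-axes",s.round(3),"rot",r.round(4),"slide after-rot axes",s2.round(3))
E
python3 - <<'E'
from pl import *
from bench import ctrl
o=ctrl.get_obs()
delta(o,[.476,.103,.1],down())
E
```

```text
slide now-axes [-7.97  -5.883  2.616] rot [-0.0005 -0.0001 -0.0264] slide after-rot axes [-7.455 -6.526  2.609]
```

Call:
{"api": "drive_tool", "payload": {"deltas": [{"slide": [0,0,0],"delta_rot": [0,0,-0.0264],"hand": 0.7},{"slide": [-0.7,-0.6,0],"delta_rot": [0,0,0],"hand": 0.7},{"slide": [-0.7,-0.6,0],"delta_rot": [0,0,0],"hand": 0.7},{"slide": [-0.7,-0.6,0],"delta_rot": [0,0,0],"hand": 0.7},{"slide": [-0.7,-0.6,0],"delta_rot": [0,0,0],"hand": 0.7}]}}

```text
time_s: 0.72
eef_pos: [0.3197, 0.3706, 0.2309]
eef_rot: [-0.0, 0.158, 0.988, -0.0]
wrist_force: [0.7, 0.7, -0.0]
opening: 0.701
```

Call:
{"api": "drive_tool", "payload": {"deltas": [{"slide": [-0.7,-0.6,0.1],"delta_rot": [0,0,0],"hand": 0.7},{"slide": [-0.7,-0.6,0.2],"delta_rot": [0,0,0],"hand": 0.7},{"slide": [-0.7,-0.6,0.3],"delta_rot": [0,0,0],"hand": 0.7},{"slide": [-0.7,-0.6,0.3],"delta_rot": [0,0,0],"hand": 0.7},{"slide": [-0.7,-0.6,0.4],"delta_rot": [0,0,0],"hand": 0.7}]}}

```text
time_s: 1.35
eef_pos: [0.4397, 0.1736, 0.166]
eef_rot: [0.0, 0.158, 0.987, 0.0]
wrist_force: [0.4, 0.5, 0.2]
opening: 0.702
```

Run:
```python
from pl import *
from bench import ctrl
o=ctrl.get_obs();print(o["time_s"],o["opening"],o["eef_pos"])
delta(o,[.476,.103,.1],down())
```

```text
1.35 0.7021319386771356 [0.43973702 0.17360376 0.16599381]
slide now-axes [-1.128 -1.116  1.32 ] rot [0.0001 0.0002 0.    ] slide after-rot axes [-1.129 -1.116  1.32 ]
```

Call:
{"api": "drive_tool", "payload": {"deltas": [{"slide": [-0.55,-0.55,0.3],"delta_rot": [0,0,0],"hand": 0.7},{"slide": [-0.58,-0.57,0.3],"delta_rot": [0,0,0],"hand": 0.7},{"slide": [0,0,0.4],"delta_rot": [0,0,0],"hand": 0.7},{"slide": [0,0,0.3],"delta_rot": [0,0,0],"hand": 0.7},{"slide": [0,0,0],"delta_rot": [0,0,0],"hand": 0.7}]}}

```text
time_s: 1.98
eef_pos: [0.4738, 0.1045, 0.0999]
eef_rot: [-0.002, 0.158, 0.988, -0.0]
wrist_force: [-0.6, 0.1, 0.4]
opening: 0.7
```

Run:
```python
from pl import *
from bench import ctrl
o=ctrl.get_obs()
delta(o,[.476,.103,.1],down())
p,R=cur(o)
for n in("top","scene"):
    c=ctrl.camera(n); pickle.dump(c,open(f"c1{n}.pkl","wb"))
    u=proj(c,p)[0]; print(n,u)
    x,y=int(u[0])-50,int(u[1])-40
    print(x,y); crop(c,x,y,100,80,8,f"pics/g1{n}.png")
```

```text
slide now-axes [-0.051 -0.014 -0.002] rot [-0.0003 -0.001   0.0002] slide after-rot axes [-0.051 -0.014 -0.002]
top [215.33275483 195.83962156]
165 155
scene [299.7565592  194.47781792]
249 154
```

View pics/g1top.png

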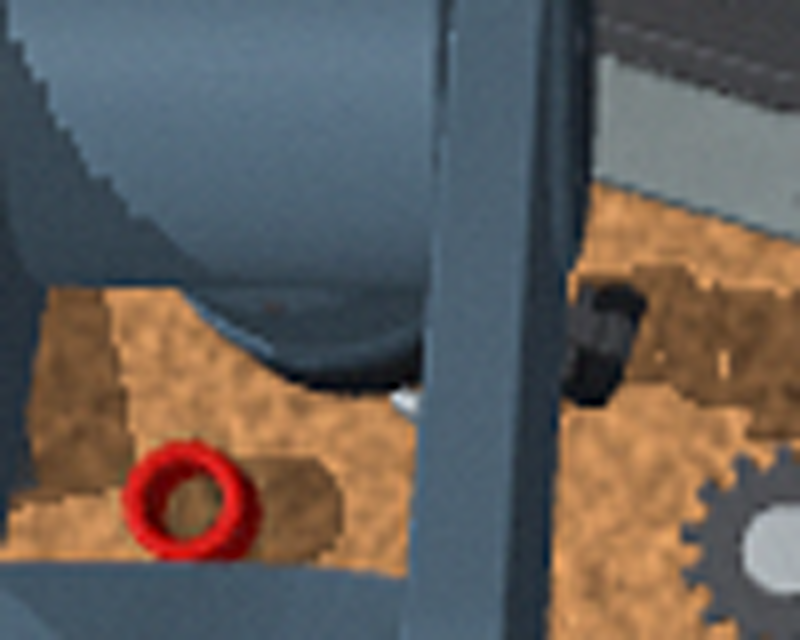

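View pics/g1scene.png

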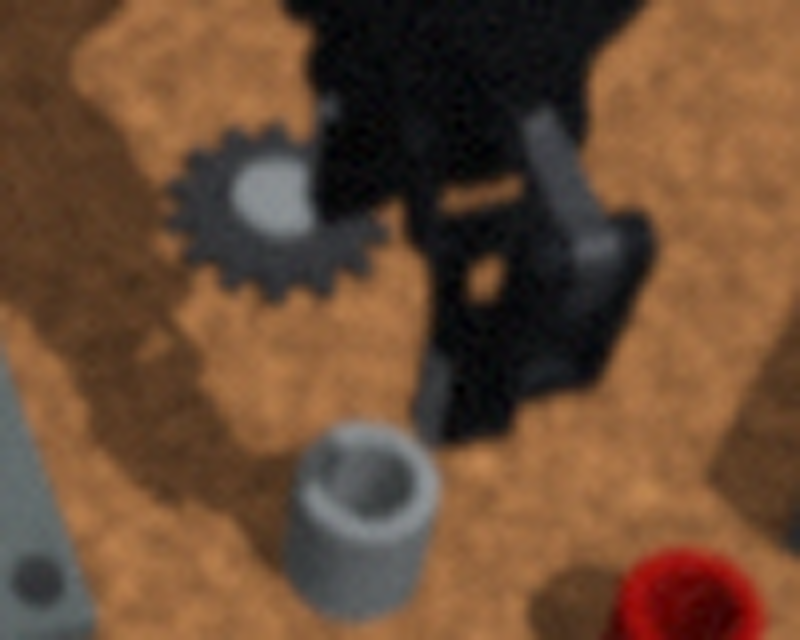

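Run:
```python
from pl import *
from bench import ctrl
o=ctrl.get_obs()
p,R=cur(o)
c=pickle.load(open("c1scene.pkl","rb"))
M=R.as_matrix()
for s in(-1,1):
  for t in (-.011,.011):
    for dz in (0,-.01):
      print(s,t,dz,((proj(c,p+s*.030*M[:,1]+t*M[:,0]+dz*M[:,2])[0]-[249,154])*8).round())
```

```text
-1 -0.011 0 [311. 235.]
-1 -0.011 -0.01 [315. 208.]
-1 0.011 0 [399. 214.]
-1 0.011 -0.01 [404. 187.]
1 -0.011 0 [406. 438.]
1 -0.011 -0.01 [412. 412.]
1 0.011 0 [498. 415.]
1 0.011 -0.01 [505. 389.]
```

Call:
{"api": "drive_tool", "payload": {"deltas": [{"slide": [0.01,0.03,0.35],"delta_rot": [0,0.001,0],"hand": 0.7},{"slide": [0,0,0.5],"delta_rot": [0,0,0],"hand": 0.7},{"slide": [0,0,0.5],"delta_rot": [0,0,0],"hand": 0.7},{"slide": [0,0,0.4],"delta_rot": [0,0,0],"hand": 0.7},{"slide": [0,0,0],"delta_rot": [0,0,0],"hand": 0.7}]}}

```text
time_s: 2.7
eef_pos: [0.4733, 0.1061, 0.012]
eef_rot: [-0.003, 0.158, 0.988, 0.0]
wrist_force: [0.4, 0.6, 0.6]
opening: 0.701
```

Run:
```python
from pl import *
from bench import ctrl
o=ctrl.get_obs()
delta(o,[.4745,.102,.011],down())
c=ctrl.camera("scene")
crop(c,249,154,100,80,8,f"pics/g2.png")
```

```text
slide now-axes [-0.049 -0.071  0.02 ] rot [-0.0003 -0.0022  0.0002] slide after-rot axes [-0.049 -0.071  0.02 ]
```

View pics/g2.png

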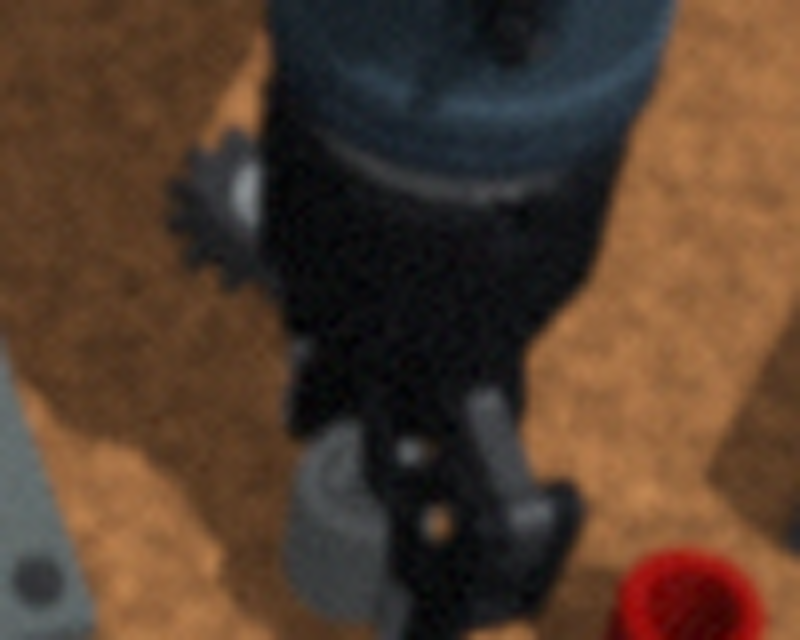

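Call:
{"api": "drive_tool", "payload": {"deltas": [{"slide": [-0.05,-0.07,0.02],"delta_rot": [0,-0.0022,0],"hand": 0.7},{"slide": [0,0,0],"delta_rot": [0,0,0],"hand": 0.7},{"slide": [0,0,0],"delta_rot": [0,0,0],"hand": 0.2},{"slide": [0,0,0],"delta_rot": [0,0,0],"hand": 0.1},{"slide": [0,0,0],"delta_rot": [0,0,0],"hand": 0.1}]}}

```text
time_s: 3.38
eef_pos: [0.4769, 0.1017, 0.0137]
eef_rot: [0.002, 0.158, 0.987, -0.0]
wrist_force: [-1.0, -0.2, 7.4]
opening: 0.405
```

Call:
{"api": "drive_tool", "payload": {"deltas": [{"slide": [0,0,0],"delta_rot": [0,0,0],"hand": 0.1},{"slide": [0,0,0],"delta_rot": [0,0,0],"hand": 0.1},{"slide": [0,0,-0.2],"delta_rot": [0,0,0],"hand": 0.1},{"slide": [0,0,-0.6],"delta_rot": [0,0,0],"hand": 0.1},{"slide": [0,0,-0.8],"delta_rot": [0,0,0],"hand": 0.1}]}}

```text
time_s: 4.0
eef_pos: [0.4748, 0.1018, 0.0931]
eef_rot: [0.001, 0.158, 0.987, -0.0]
wrist_force: [0.9, 0.4, -1.3]
opening: 0.403
```

Run:
```python
from pl import *
from bench import ctrl
o=ctrl.get_obs();p,R=cur(o);print(o["opening"],p)
c=ctrl.camera("scene")
u=proj(c,p)[0];x,y=int(u[0])-50,int(u[1])-40;print(x,y)
crop(c,x,y,100,80,8,f"pics/g3.png")
```

```text
0.40323101376382925 [0.47483779 0.10178496 0.09310109]
247 156
```

View pics/g3.png

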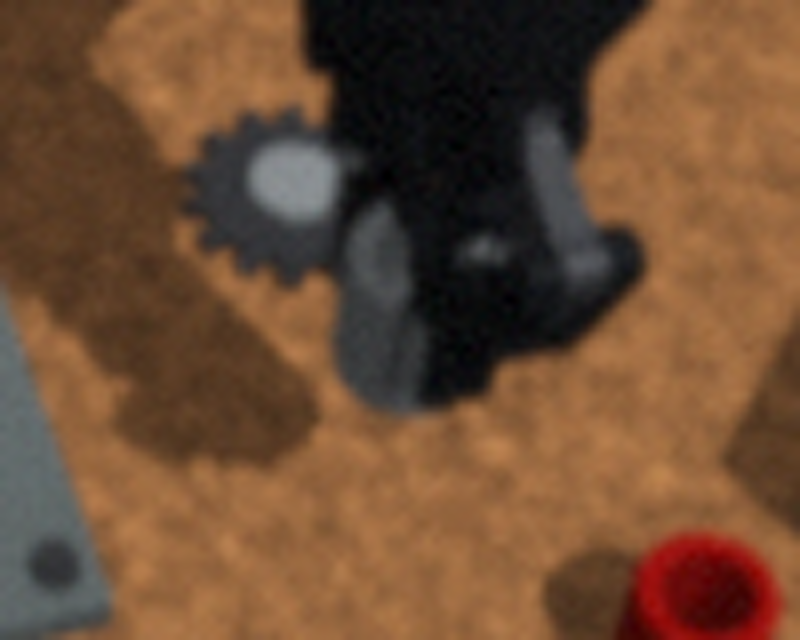

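```bash
cat >> pl.py <<'E'
FOOT=np.array([.5858,.0126,.05])
def pinpt(x,y,z,foot=None):
    R=tilt(); M=R.as_matrix()  # pin x=-M[:,0], y=M[:,1], z=-M[:,2]
    return (FOOT if foot is None else foot)-x*M[:,0]+y*M[:,1]-z*M[:,2]
def inpin(p): 
    M=tilt().as_matrix(); q=np.array(p)-FOOT
    return np.array([-q@M[:,0],q@M[:,1],-q@M[:,2]])
E
python3 - <<'E'
from pl import *
from bench import ctrl
o=ctrl.get_obs()
print(pinpt(0,0,.13)); delta(o,pinpt(0,0,.13),tilt())
E
```

```text
[ 0.64756136 -0.00766163  0.1625833 ]
slide now-axes [-3.902 -1.03  -1.238] rot [0.0005 0.1698 0.0003] slide after-rot axes [-2.731 -1.03  -3.049]
```

Call:
{"api": "drive_tool", "payload": {"deltas": [{"slide": [-0.2,0,-0.7],"delta_rot": [0,0,0],"hand": 0.1},{"slide": [-0.6,-0.2,-0.54],"delta_rot": [0,0,0],"hand": 0.1},{"slide": [-0.8,-0.3,0],"delta_rot": [0,0,0],"hand": 0.1},{"slide": [-0.8,-0.3,0],"delta_rot": [0,0,0],"hand": 0.1},{"slide": [-0.8,-0.23,0],"delta_rot": [0,0,0],"hand": 0.1}]}}

```text
time_s: 4.68
eef_pos: [0.6126, 0.0021, 0.1557]
eef_rot: [0.002, 0.158, 0.987, -0.0]
wrist_force: [0.6, 0.1, -0.8]
opening: 0.405
```

Call:
{"api": "drive_tool", "payload": {"deltas": [{"slide": [-0.7,0,0],"delta_rot": [0,0,0],"hand": 0.1},{"slide": [0,0,0],"delta_rot": [0,0.055,0],"hand": 0.1},{"slide": [0,0,0],"delta_rot": [0,0.055,0],"hand": 0.1},{"slide": [0,0,0],"delta_rot": [0,0.055,0],"hand": 0.1},{"slide": [0,0,0],"delta_rot": [0,0,0],"hand": 0.1}]}}

```text
time_s: 5.3
eef_pos: [0.6443, -0.0086, 0.1496]
eef_rot: [-0.255, 0.153, 0.954, 0.04]
wrist_force: [-0.3, 0.3, -1.9]
opening: 0.405
```

Run:
```python
from pl import *
from bench import ctrl
o=ctrl.get_obs();p,R=cur(o);print(o["opening"],p,o["q"])
delta(o,pinpt(0,0,.13),tilt())
for n in("top","scene"):
    c=ctrl.camera(n); pickle.dump((c,p,R.as_matrix()),open(f"c2{n}.pkl","wb"))
    u=proj(c,pinpt(0,0,.06))[0]
    x,y=int(u[0])-50,int(u[1])-40
    print(n,x,y); crop(c,x,y,100,80,8,f"pics/g4{n}.png")
```

```text
0.40514578099007 [ 0.64434667 -0.00855086  0.14964071] [-0.22104355  0.77666545  1.02278904  0.04954548  1.86195908 -1.47188708]
slide now-axes [ 0.081  0.037 -0.252] rot [-0.0001  0.0005 -0.0005] slide after-rot axes [ 0.081  0.037 -0.252]
top 210 93
scene 155 151
```

View pics/g4top.png

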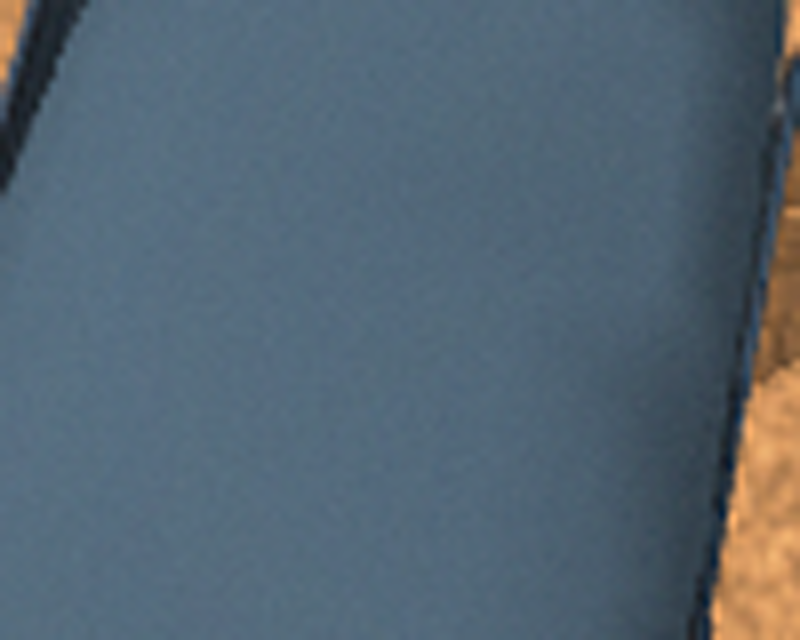

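View pics/g4scene.png

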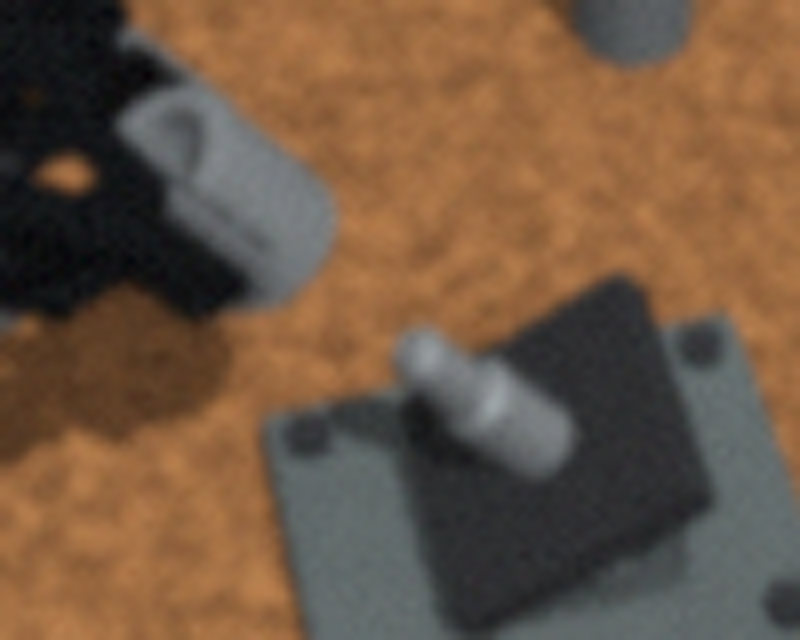

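```bash
cat > ax.py <<'E'
from pl import *
from scipy.ndimage import map_coordinates
def profile(c,P,Q,half=12,n=241):
    """image profile perpendicular to projected P->Q at P"""
    a,b=proj(c,[P,Q]); t=(b-a)/np.linalg.norm(b-a); nrm=np.array([-t[1],t[0]])
    s=np.linspace(-half,half,n); xy=a+s[:,None]*nrm
    f=c["frame"].astype(float)
    v=np.array([map_coordinates(f[:,:,k],[xy[:,1],xy[:,0]],order=1) for k in range(3)])
    return s,v,nrm
def pinmid(c,foot,zs,out=True):
    res=[]
    for z in zs:
        # average along +-1.5mm
        vs=[]
        for dz in (-.0015,0,.0015):
            P=pinpt(0,0,z+dz,foot);Q=pinpt(0,0,z+dz+.01,foot); s,v,n=profile(c,P,Q); vs.append(v.mean(0))
        v=np.mean(vs,0); g=np.gradient(v,s)
        r=.01 if z<.028 else .007
        w=np.linalg.norm(proj(c,[P+np.cross([0,0,1],Q-P)/np.linalg.norm(np.cross([0,0,1],Q-P))*r])[0]-proj(c,[P])[0])
        # choose pair of edges: score for offset m with width 2w
        best=max(np.arange(-4,4.01,.05),key=lambda m: np.interp(m-w,s,np.convolve(g,np.ones(9)/9,'same'))-np.interp(m+w,s,np.convolve(g,np.ones(9)/9,'same')))
        res.append((z,round(float(best),2),round(float(w),2),n.round(2).tolist()))
    return res
if __name__=="__main__":
    d=pickle.load(open("c0.pkl","rb"))
    for n in("top","scene"):
        for r in pinmid(d[n],FOOT,[.006,.012,.018,.024,.036,.041,.046,.05]): print(n,r)
    S=d["scene"]
    print("cam",-S["R"].T@np.ravel(S["t"]))
    p=FOOT; print("px shift of (3.5,2.7)mm",proj(S,p+[.0035,.0027,0])-proj(S,p))
E
python3 ax.py
```

```text
top (0.006, -0.05, 4.26, [0.98, 0.2])
top (0.012, -0.2, 4.28, [0.98, 0.2])
top (0.018, 0.1, 4.3, [0.98, 0.2])
top (0.024, -0.1, 4.31, [0.98, 0.2])
top (0.036, -1.05, 3.05, [0.98, 0.2])
top (0.041, -1.35, 3.06, [0.98, 0.2])
top (0.046, -1.65, 3.07, [0.98, 0.2])
top (0.05, -1.8, 3.08, [0.98, 0.2])
scene (0.006, -0.7, 4.24, [0.59, -0.81])
scene (0.012, -0.55, 4.25, [0.59, -0.81])
scene (0.018, -1.25, 4.26, [0.59, -0.81])
scene (0.024, -0.8, 4.28, [0.59, -0.81])
scene (0.036, -1.0, 3.01, [0.59, -0.81])
scene (0.041, -1.2, 3.02, [0.59, -0.81])
scene (0.046, -0.5, 3.02, [0.59, -0.81])
scene (0.05, -0.75, 3.03, [0.59, -0.81])
cam [0.77001473 0.36752362 0.60840625]
px shift of (3.5,2.7)mm [[-0.79359116  1.7583006 ]]
```

```bash
cat > ov.py <<'E'
from pl import *
def cyl(c,A,ax,r0,z0,z1,im,x0,y0,k,col,shift=(0,0)):
    ax=ax/np.linalg.norm(ax); u=np.cross(ax,[0,0,1.]);u/=np.linalg.norm(u);v=np.cross(ax,u)
    th=np.linspace(0,2*np.pi,60)
    pts=[]
    for z in(z0,z1):
        P=A+ax*z+r0*(np.cos(th)[:,None]*u+np.sin(th)[:,None]*v)
        q=(proj(c,P)+shift-[x0,y0]+.5)*k-.5; pts.append(q)
    h=cv2.convexHull(np.vstack(pts).astype(np.float32))
    cv2.polylines(im,[np.int32(np.round(h))],True,col,1)
    cv2.polylines(im,[np.int32(np.round(pts[1]))],True,col,1)
def pic(c,x0,y0,w,h,k): return cv2.resize(c["frame"][y0:y0+h,x0:x0+w,::-1],(w*k,h*k),interpolation=cv2.INTER_CUBIC)
def drawpin(c,im,x0,y0,k,foot,shift=(0,0),yaw=None):
    import pl
    ax=pinpt(0,0,1,foot)-foot
    if yaw is not None: C,D=np.cos(yaw),np.sin(yaw); ax=np.array([.5*C,.5*D,.866])
    cyl(c,foot,ax,.010,0,.028,im,x0,y0,k,(0,255,255),shift); cyl(c,foot,ax,.007,.031,.055,im,x0,y0,k,(0,255,0),shift)
E
python3 - <<'E'
from ov import *
d=pickle.load(open("c0.pkl","rb"))
T=d["top"];S=d["scene"]
a=pic(T,230,120,50,50,8); drawpin(T,a,230,120,8,FOOT)
a0=pic(T,230,120,50,50,8)
b=pic(S,185,180,50,50,8); drawpin(S,b,185,180,8,FOOT,(.4,1.88)) if 0 else drawpin(S,b,185,180,8,FOOT,(-.42,-1.88)) 
cv2.imwrite("pics/o1.png",np.hstack([a,b]))
E
```

```text
(no output)
```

View pics/o1.png

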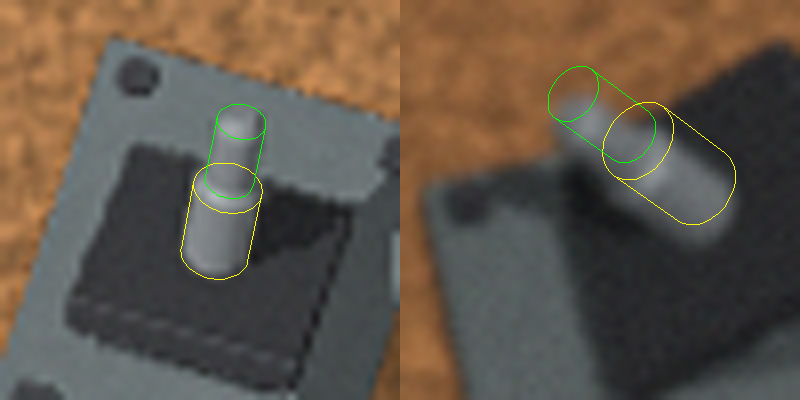

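Run:
```python
from ov import *
d=pickle.load(open("c0.pkl","rb"))
T=d["top"];S=d["scene"]
a=pic(T,238,126,32,32,12); drawpin(T,a,238,126,12,FOOT)
b=pic(S,198,186,32,32,12); drawpin(S,b,198,186,12,FOOT,(.42,1.88))
cv2.imwrite("pics/o2.png",np.hstack([a,b]))
```

```text
(no output)
```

View pics/o2.png

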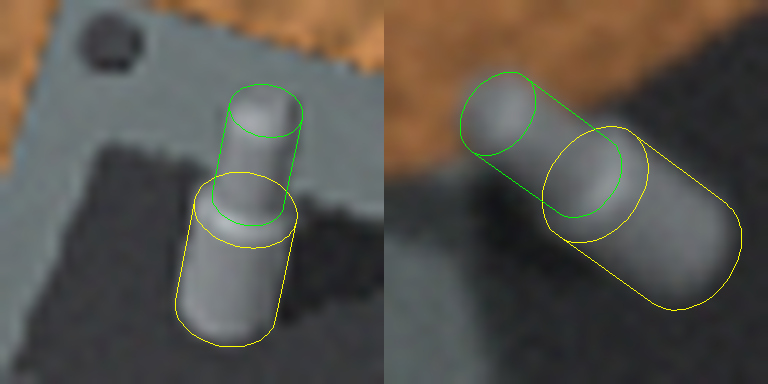

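Run:
```python
from ov import *
c,p,M=pickle.load(open("c2scene.pkl","rb"))
x0,y0,k=160,155,12
b=pic(c,x0,y0,60,48,k); drawpin(c,b,x0,y0,k,FOOT,(.42,1.88))
cyl(c,p,-M[:,2],.018,-.012,.028,b,x0,y0,k,(0,255,0),(.42,1.88))
cyl(c,p,-M[:,2],.018,.028,-.012,b,x0,y0,k,(0,255,0),(.42,1.88))
cv2.imwrite("pics/o3.png",b)
```

View pics/o3.png

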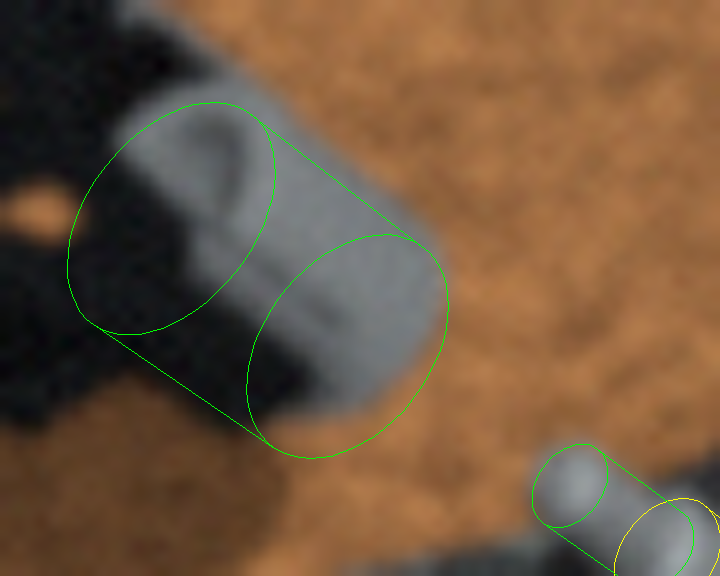

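Run:
```python
from ov import *
c,p,M=pickle.load(open("c2scene.pkl","rb"))
x0,y0,k=160,155,12
b=pic(c,x0,y0,60,48,k)
def P(l,s=(.42,1.88)): return (proj(c,p+M@np.array(l).T if np.ndim(l)==1 else p+np.array(l)@M.T)+s-[x0,y0]+.5)*k-.5
for y,col in((.018,(255,0,0)),(-.018,(255,0,255)),(.03,(255,255,0))):
    q=P([[-.011,y,0],[.011,y,0],[.011,y,-.035],[-.011,y,-.035]])
    cv2.polylines(b,[np.int32(q)],True,col,1)
for ex in(0,.004):
  for z in (.012,-.028):
    th=np.linspace(0,2*np.pi,60)
    cv2.polylines(b,[np.int32(P(np.c_[ex+.018*np.cos(th),.018*np.sin(th),0*th+z]))],True,(0,255,0) if ex==0 else (0,0,255),1)
print("tool x px per mm",(P([[.001,0,0]])-P([[0,0,0]]))/k,"y",(P([[0,.001,0]])-P([[0,0,0]]))/k,"z",(P([[0,0,.001]])-P([[0,0,0]]))/k)
cv2.imwrite("pics/o4.png",b)
```

```text
tool x px per mm [[ 0.46053201 -0.29496079]] y [[0.09845561 0.43296723]] z [[0.35974151 0.26099264]]
```

View pics/o4.png

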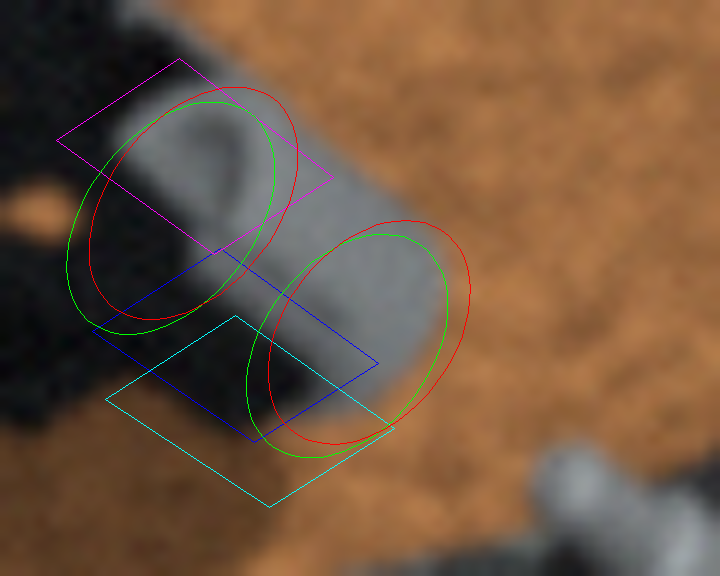

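Call:
{"api": "drive_tool", "payload": {"deltas": [{"slide": [0,0,0],"delta_rot": [0,0,0],"hand": 0.1},{"slide": [0,0,0],"delta_rot": [0,0,0],"hand": 0.1},{"slide": [0,0,0],"delta_rot": [0,0,0],"hand": 0.1},{"slide": [0,0,0],"delta_rot": [0,0,0],"hand": 0.1},{"slide": [0,0,0],"delta_rot": [0,0,0],"hand": 0.1}]}}

```text
time_s: 6.02
eef_pos: [0.645, -0.0078, 0.1556]
eef_rot: [-0.251, 0.153, 0.955, 0.04]
wrist_force: [-0.6, 0.5, -1.6]
opening: 0.408
```

```bash
cat > look.py <<'E'
import sys
from ov import *
from bench import ctrl
def look(tag,zc=.008,ex=0,ez=0,shift=(.42,1.88),k=12,tz=None):
    o=ctrl.get_obs();p,R=cur(o);M=R.as_matrix();print(o["time_s"],p.round(4),"pinframe tcp mm",(inpin(p)*1000).round(1),"open",round(o["opening"],3),"F",np.round(o["wrist_force"],1))
    delta(o,pinpt(0,0,tz or inpin(p)[2]),tilt())
    c=ctrl.camera("scene");pickle.dump((c,p,M),open(f"c_{tag}.pkl","wb"))
    x0,y0=160,155
    raw=pic(c,x0,y0,60,48,k)
    b=raw.copy(); drawpin(c,b,x0,y0,k,FOOT,shift)
    A=p+M@np.array([ex,0,ez])
    cyl(c,A,-M[:,2],.018,-.012,.028,b,x0,y0,k,(0,255,0),shift);cyl(c,A,-M[:,2],.018,.028,-.012,b,x0,y0,k,(0,255,0),shift)
    cv2.imwrite(f"pics/{tag}.png",b)
if __name__=="__main__": look(sys.argv[1],*[float(a) for a in sys.argv[2:]])
E
python3 look.py l1
```

```text
6.025 [ 0.645  -0.0078  0.1556] pinframe tcp mm [  1.4  -1.  122.8] open 0.408 F [-0.6  0.5 -1.6]
slide now-axes [ 0.028  0.019 -0.   ] rot [-0.      0.0029  0.    ] slide after-rot axes [ 0.028  0.019 -0.   ]
```

View pics/l1.png

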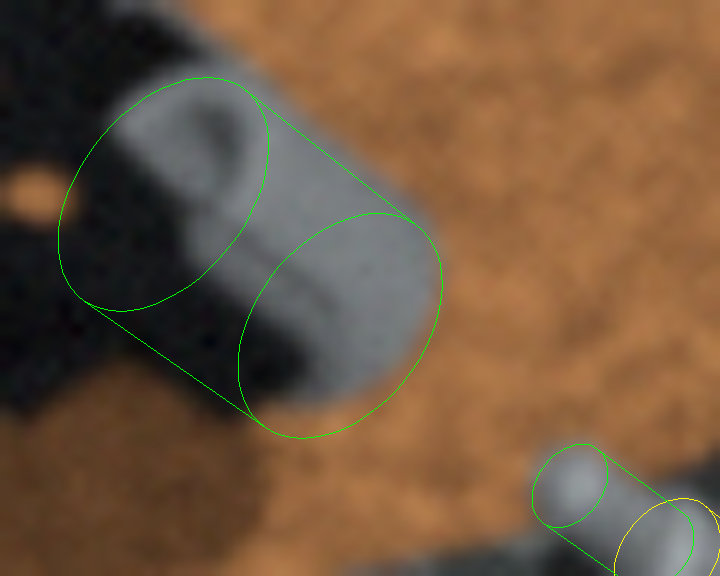

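```bash
cat > edge.py <<'E'
from ov import *
from scipy.ndimage import map_coordinates
def outline(c,A,ax,r,z):
    """image upper-right silhouette offset px of cylinder radius r at axis position z"""
def redge(c,A,ax,r,z,shift,half=8,sat=True):
    a,b=proj(c,[A+ax*z,A+ax*(z+.01)])+shift; t=(b-a)/np.linalg.norm(b-a); n=np.array([-t[1],t[0]])
    if n[0]<0 or n[1]>0: n=-n   # up-right
    # silhouette: max over circle of projection on n
    u=np.cross(ax,[0,0,1.]);u/=np.linalg.norm(u);v=np.cross(ax,u);th=np.linspace(0,2*np.pi,180)
    q=proj(c,A+ax*z+r*(np.cos(th)[:,None]*u+np.sin(th)[:,None]*v))+shift
    w=((q-a)@n).max()
    s=np.linspace(w-half,w+half,161); xy=a+s[:,None]*n
    f=c["frame"].astype(float)
    V=[map_coordinates(f[:,:,k],[xy[:,1],xy[:,0]],order=1) for k in range(3)]
    g=np.gradient(np.convolve(np.pad(V[0]-V[2],4,'edge'),np.ones(9)/9,'valid'),s)
    i=np.argmax(g[10:-10])+10
    mmpx=np.linalg.norm(((q-a)@n).max())/(r*1000)
    return (s[i]-w),(s[i]-w)/mmpx
if __name__=="__main__":
    import sys
    c,p,M=pickle.load(open(f"c_{sys.argv[1]}.pkl","rb"))
    sh=np.array([.42,1.88])
    for z in np.arange(-.006,.024,.004): print("sleeve",round(z,3),np.round(redge(c,p,-M[:,2],.018,z,sh),2))
    ax=pinpt(0,0,1)-FOOT
    for z in (.036,.04,.044,.048,.05): print("pin",z,np.round(redge(c,FOOT,ax,.007,z,sh,4),2))
E
python3 edge.py l1
```

```text
sleeve -0.006 [1.4  2.39]
sleeve -0.002 [1.3  2.21]
sleeve 0.002 [1.3  2.19]
sleeve 0.006 [1.3  2.18]
sleeve 0.01 [1.2  2.01]
sleeve 0.014 [1.5  2.49]
sleeve 0.018 [1.6  2.65]
sleeve 0.022 [1.7 2.8]
pin 0.036 [3.5  6.56]
pin 0.04 [0.55 1.03]
pin 0.044 [0.2  0.37]
pin 0.048 [-0.4  -0.74]
pin 0.05 [-0.15 -0.28]
```

Call:
{"api": "drive_tool", "payload": {"deltas": [{"slide": [-0.017,0.034,0],"delta_rot": [0,0.0029,0],"hand": 0.1},{"slide": [0,0,0.45],"delta_rot": [0,0,0],"hand": 0.1},{"slide": [0,0,0.43],"delta_rot": [0,0,0],"hand": 0.1},{"slide": [0,0,0],"delta_rot": [0,0,0],"hand": 0.1},{"slide": [0,0,0],"delta_rot": [0,0,0],"hand": 0.1}]}}

```text
time_s: 6.7
eef_pos: [0.6261, 0.0003, 0.1177]
eef_rot: [-0.255, 0.152, 0.954, 0.041]
wrist_force: [-0.2, -0.1, -0.8]
opening: 0.405
```

```bash
python3 look.py l2; python3 edge.py l2
```

```text
6.7 [6.261e-01 3.000e-04 1.177e-01] pinframe tcp mm [ 2.6  0.8 79.7] open 0.405 F [-0.2 -0.1 -0.8]
slide now-axes [ 0.053 -0.017 -0.   ] rot [0.     0.0003 0.0001] slide after-rot axes [ 0.053 -0.017 -0.   ]
sleeve -0.006 [1.6  2.87]
sleeve -0.002 [1.3  2.32]
sleeve 0.002 [1.4  2.49]
sleeve 0.006 [1.5  2.66]
sleeve 0.01 [1.4  2.47]
sleeve 0.014 [1.5  2.63]
sleeve 0.018 [1.5  2.62]
sleeve 0.022 [1.5 2.6]
pin 0.036 [3.5  6.56]
pin 0.04 [0.55 1.03]
pin 0.044 [0.2  0.37]
pin 0.048 [-0.4  -0.74]
pin 0.05 [-0.15 -0.28]
```

View pics/l2.png

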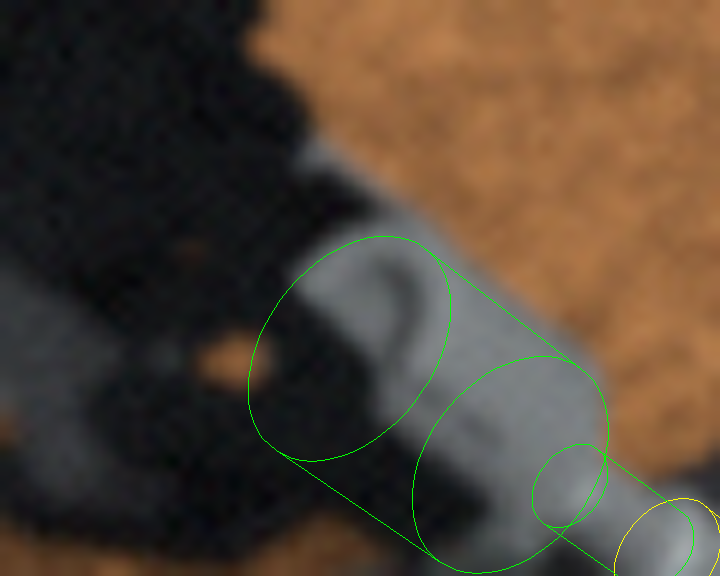

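Call:
{"api": "drive_tool", "payload": {"deltas": [{"slide": [0,0,0.2],"delta_rot": [0,0,0],"hand": 0.1},{"slide": [0,0,0.2],"delta_rot": [0,0,0],"hand": 0.1},{"slide": [0,0,0.2],"delta_rot": [0,0,0],"hand": 0.1},{"slide": [0,0,0],"delta_rot": [0,0,0],"hand": 0.1},{"slide": [0,0,0],"delta_rot": [0,0,0],"hand": 0.1}]}}

```text
time_s: 7.38
eef_pos: [0.6112, 0.005, 0.0912]
eef_rot: [-0.255, 0.152, 0.954, 0.041]
wrist_force: [0.6, -0.9, -2.7]
opening: 0.405
```

```bash
python3 look.py l3; python3 edge.py l3
```

```text
7.375 [0.6112 0.005  0.0912] pinframe tcp mm [ 2.4  0.7 48.9] open 0.405 F [ 0.6 -0.9 -2.7]
slide now-axes [ 0.048 -0.015 -0.   ] rot [-0.      0.0001  0.    ] slide after-rot axes [ 0.048 -0.015 -0.   ]
sleeve -0.006 [1.5  2.79]
sleeve -0.002 [1.6  2.97]
sleeve 0.002 [1.7  3.14]
sleeve 0.006 [1.6  2.94]
sleeve 0.01 [1.6  2.93]
sleeve 0.014 [1.5  2.73]
sleeve 0.018 [1.3  2.35]
sleeve 0.022 [1.9  3.42]
pin 0.036 [3.5  6.56]
pin 0.04 [3.5  6.53]
pin 0.044 [-2.8 -5.2]
pin 0.048 [2.  3.7]
pin 0.05 [-0.95 -1.75]
```

View pics/l3.png

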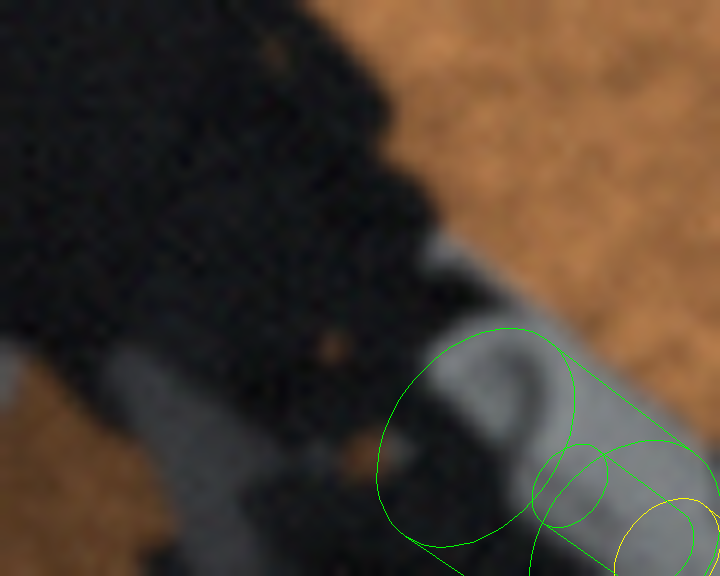

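Call:
{"api": "drive_tool", "payload": {"deltas": [{"slide": [0,0,0.06],"delta_rot": [0,0,0],"hand": 0.1},{"slide": [0,0,0.06],"delta_rot": [0,0,0],"hand": 0.1},{"slide": [0,0,0.06],"delta_rot": [0,0,0],"hand": 0.1},{"slide": [0,0,0],"delta_rot": [0,0,0],"hand": 0.1},{"slide": [0,0,0],"delta_rot": [0,0,0],"hand": 0.1}]}}

```text
time_s: 8.05
eef_pos: [0.6069, 0.0065, 0.0833]
eef_rot: [-0.256, 0.152, 0.954, 0.041]
wrist_force: [-0.1, 0.0, -1.5]
opening: 0.406
```

Call:
{"api": "drive_tool", "payload": {"deltas": [{"slide": [0,0,0.04],"delta_rot": [0,0,0],"hand": 0.1},{"slide": [0,0,0.04],"delta_rot": [0,0,0],"hand": 0.1},{"slide": [0,0,0],"delta_rot": [0,0,0],"hand": 0.1},{"slide": [0,0,0],"delta_rot": [0,0,0],"hand": 0.1},{"slide": [0,0,0],"delta_rot": [0,0,0],"hand": 0.1}]}}

```text
time_s: 8.68
eef_pos: [0.605, 0.0071, 0.0798]
eef_rot: [-0.256, 0.152, 0.954, 0.041]
wrist_force: [0.1, 0.4, -2.1]
opening: 0.407
```

Call:
{"api": "drive_tool", "payload": {"deltas": [{"slide": [0,0,0.06],"delta_rot": [0,0,0],"hand": 0.1},{"slide": [0,0,0.06],"delta_rot": [0,0,0],"hand": 0.1},{"slide": [0,0,0.06],"delta_rot": [0,0,0],"hand": 0.1},{"slide": [0,0,0],"delta_rot": [0,0,0],"hand": 0.1},{"slide": [0,0,0],"delta_rot": [0,0,0],"hand": 0.1}]}}

```text
time_s: 9.3
eef_pos: [0.6007, 0.0085, 0.072]
eef_rot: [-0.256, 0.152, 0.954, 0.041]
wrist_force: [-0.2, -0.1, -1.3]
opening: 0.406
```

Call:
{"api": "drive_tool", "payload": {"deltas": [{"slide": [0,0,0.06],"delta_rot": [0,0,0],"hand": 0.1},{"slide": [0,0,0.05],"delta_rot": [0,0,0],"hand": 0.1},{"slide": [0,0,0.04],"delta_rot": [0,0,0],"hand": 0.1},{"slide": [0,0,0],"delta_rot": [0,0,0],"hand": 0.1},{"slide": [0,0,0],"delta_rot": [0,0,0],"hand": 0.1}]}}

```text
time_s: 9.93
eef_pos: [0.5971, 0.0097, 0.0655]
eef_rot: [-0.256, 0.152, 0.954, 0.041]
wrist_force: [-0.8, -0.3, -2.4]
opening: 0.41
```

```bash
sed -i 's/x0,y0=160,155/x0,y0=180,165/' look.py; python3 look.py l4; python3 edge.py l4|head -8
```

```text
9.925 [0.5971 0.0097 0.0655] pinframe tcp mm [ 2.4  0.7 19.3] open 0.41 F [-0.8 -0.3 -2.4]
slide now-axes [ 0.047 -0.015  0.   ] rot [-0. -0.  0.] slide after-rot axes [ 0.047 -0.015  0.   ]
sleeve -0.006 [1.5  2.89]
sleeve -0.002 [1.3  2.49]
sleeve 0.002 [1.2  2.29]
sleeve 0.006 [4.9  9.32]
sleeve 0.01 [2.6  4.92]
sleeve 0.014 [1.6  3.01]
sleeve 0.018 [1.6 3. ]
sleeve 0.022 [1.7  3.17]
```

View pics/l4.png

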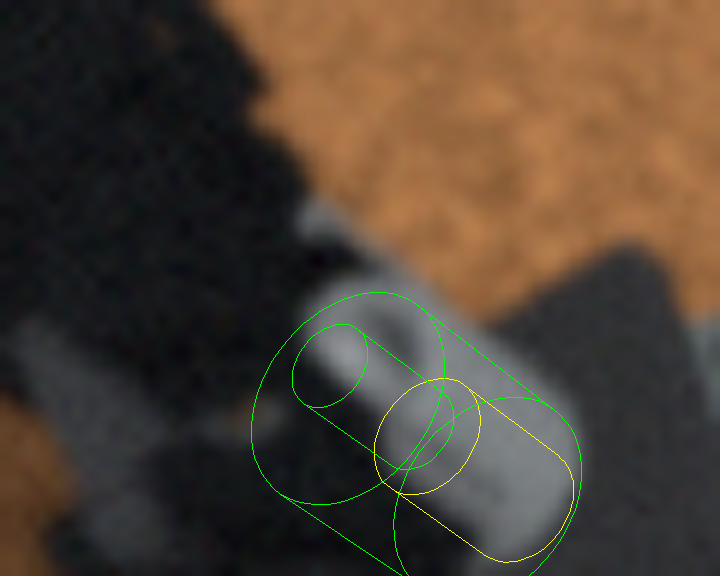

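Call:
{"api": "drive_tool", "payload": {"deltas": [{"slide": [0,0,0.03],"delta_rot": [0,0,0],"hand": 0.1},{"slide": [0,0,0.03],"delta_rot": [0,0,0],"hand": 0.1},{"slide": [0,0,0.03],"delta_rot": [0,0,0],"hand": 0.1},{"slide": [0,0,0],"delta_rot": [0,0,0],"hand": 0.1},{"slide": [0,0,0],"delta_rot": [0,0,0],"hand": 0.1}]}}

```text
time_s: 10.6
eef_pos: [0.595, 0.0104, 0.0616]
eef_rot: [-0.256, 0.152, 0.954, 0.041]
wrist_force: [0.4, 0.6, -1.8]
opening: 0.408
```

Call:
{"api": "drive_tool", "payload": {"deltas": [{"slide": [0,0,0.02],"delta_rot": [0,0,0],"hand": 0.1},{"slide": [0,0,0],"delta_rot": [0,0,0],"hand": 0.1},{"slide": [0,0,0.02],"delta_rot": [0,0,0],"hand": 0.1},{"slide": [0,0,0],"delta_rot": [0,0,0],"hand": 0.1},{"slide": [0,0,0],"delta_rot": [0,0,0],"hand": 0.1}]}}

```text
time_s: 11.22
eef_pos: [0.5947, 0.0105, 0.061]
eef_rot: [-0.255, 0.152, 0.954, 0.041]
wrist_force: [1.1, 0.2, 5.3]
opening: 0.403
```

```bash
python3 look.py l5; python3 edge.py l5|head -8
```

```text
11.225 [0.5947 0.0105 0.061 ] pinframe tcp mm [ 2.4  0.7 14.1] open 0.403 F [1.1 0.2 5.3]
slide now-axes [ 0.049 -0.015 -0.   ] rot [0.     0.0005 0.0001] slide after-rot axes [ 0.049 -0.015  0.   ]
sleeve -0.006 [1.2  2.33]
sleeve -0.002 [ 6.1  11.77]
sleeve 0.002 [2.   3.84]
sleeve 0.006 [1.4  2.68]
sleeve 0.01 [ 7.   13.33]
sleeve 0.014 [4.3  8.15]
sleeve 0.018 [2.   3.77]
sleeve 0.022 [2.   3.76]
```

View pics/l5.png

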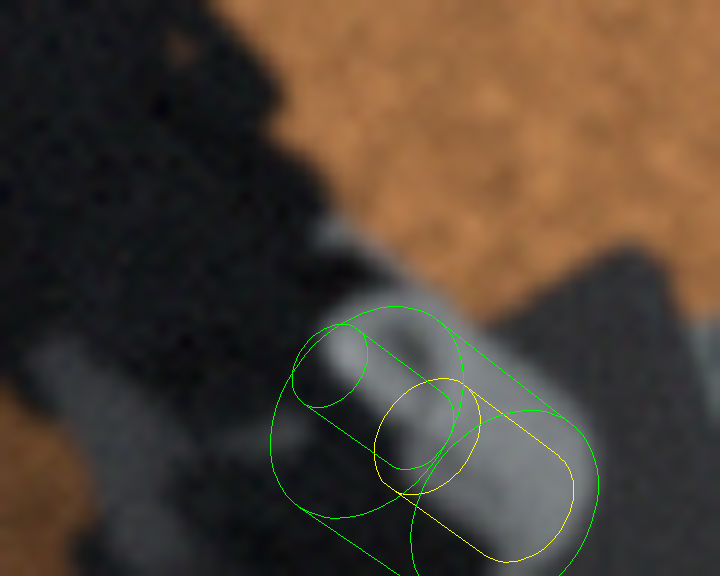

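Call:
{"api": "drive_tool", "payload": {"deltas": [{"slide": [0,0,0],"delta_rot": [0,0,0],"hand": 0.1},{"slide": [0,0,0],"delta_rot": [0,0,0],"hand": 0.1},{"slide": [0,0,-0.3],"delta_rot": [0,0,0],"hand": 0.1},{"slide": [0,0,-0.5],"delta_rot": [0,0,0],"hand": 0.1},{"slide": [0,0,-0.5],"delta_rot": [0,0,0],"hand": 0.1}]}}

```text
time_s: 11.9
eef_pos: [0.6253, 0.0004, 0.1169]
eef_rot: [-0.256, 0.152, 0.954, 0.041]
wrist_force: [-0.2, -0.8, -1.9]
opening: 0.405
```

Call:
{"api": "drive_tool", "payload": {"deltas": [{"slide": [0,0,-0.5],"delta_rot": [0,0,0],"hand": 0.1},{"slide": [0,0,-0.5],"delta_rot": [0,0,0],"hand": 0.1},{"slide": [0,0,0],"delta_rot": [0,-0.055,0],"hand": 0.1},{"slide": [0,0,0],"delta_rot": [0,-0.055,0],"hand": 0.1},{"slide": [0,0,0],"delta_rot": [0,-0.0575,0],"hand": 0.1}]}}

```text
time_s: 12.52
eef_pos: [0.6495, -0.0076, 0.1605]
eef_rot: [0.005, 0.158, 0.987, -0.001]
wrist_force: [-0.7, -0.8, -0.7]
opening: 0.409
```

Run:
```python
from pl import *
from bench import ctrl
o=ctrl.get_obs();print(o["time_s"],o["eef_pos"],o["opening"])
delta(o,[.528,-.297,.019],down())
d=pickle.load(open("c0.pkl","rb"));crop(d["top"],340,130,100,90,8,"pics/tin.png")
```

```text
12.525 [ 0.64952036 -0.00757258  0.16048093] 0.4092054225887799
slide now-axes [ 0.531 -6.259  2.823] rot [ 0.0001  0.003  -0.    ] slide after-rot axes [ 0.505 -6.258  2.83 ]
```

View pics/tin.png

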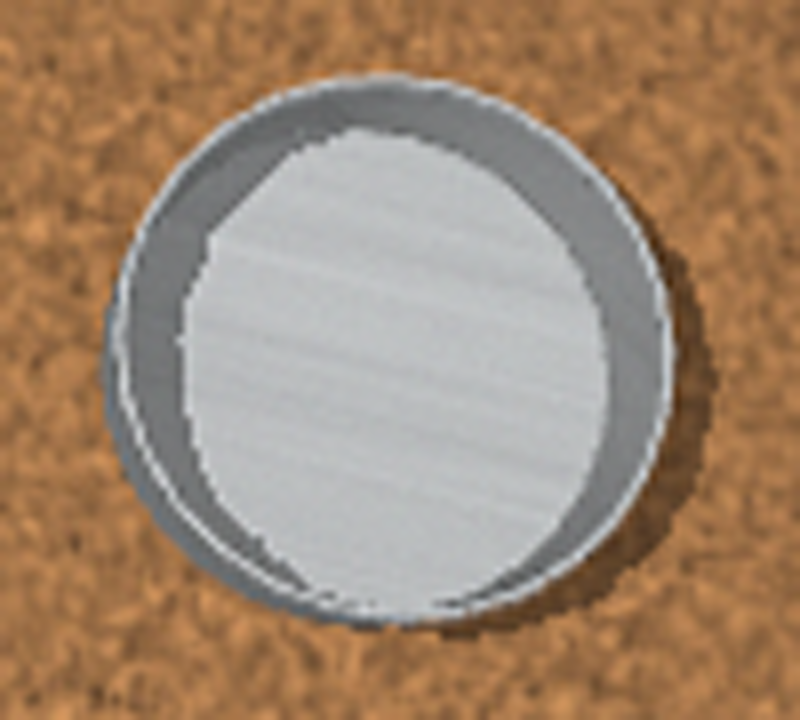

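Call:
{"api": "drive_tool", "payload": {"deltas": [{"slide": [0.06,-0.7,0],"delta_rot": [0,0,0],"hand": 0.1},{"slide": [0.06,-0.8,0],"delta_rot": [0,0,0],"hand": 0.1},{"slide": [0.06,-0.8,0],"delta_rot": [0,0,0],"hand": 0.1},{"slide": [0.06,-0.8,0],"delta_rot": [0,0,0],"hand": 0.1},{"slide": [0.06,-0.8,0],"delta_rot": [0,0,0],"hand": 0.1}]}}

```text
time_s: 13.15
eef_pos: [0.5731, -0.189, 0.1598]
eef_rot: [0.001, 0.158, 0.987, -0.0]
wrist_force: [-0.2, -0.5, -1.1]
opening: 0.41
```

Call:
{"api": "drive_tool", "payload": {"deltas": [{"slide": [0.06,-0.8,0.1],"delta_rot": [0,0,0],"hand": 0.1},{"slide": [0.06,-0.8,0.3],"delta_rot": [0,0,0],"hand": 0.1},{"slide": [0.06,-0.7,0.5],"delta_rot": [0,0,0],"hand": 0.1},{"slide": [0,0,0.7],"delta_rot": [0,0,0],"hand": 0.1},{"slide": [0,0,0],"delta_rot": [0,0,0],"hand": 0.1}]}}

```text
time_s: 13.78
eef_pos: [0.5271, -0.2931, 0.0766]
eef_rot: [-0.002, 0.158, 0.987, 0.002]
wrist_force: [-0.0, 0.2, -0.3]
opening: 0.406
```

Run:
```python
from pl import *
from bench import ctrl
o=ctrl.get_obs();print(o["time_s"],o["eef_pos"],o["opening"])
delta(o,[.528,-.297,.019],down())
```

```text
13.775 [ 0.5271417  -0.29314115  0.07658132] 0.40579517133074505
slide now-axes [-0.045 -0.071  1.151] rot [ 0.0009 -0.0013 -0.0003] slide after-rot axes [-0.04  -0.068  1.152]
```

Call:
{"api": "drive_tool", "payload": {"deltas": [{"slide": [-0.04,-0.07,0.4],"delta_rot": [0,0,0],"hand": 0.1},{"slide": [0,0,0.4],"delta_rot": [0,0,0],"hand": 0.1},{"slide": [0,0,0.26],"delta_rot": [0,0,0],"hand": 0.1},{"slide": [0,0,0.06],"delta_rot": [0,0,0],"hand": 0.1},{"slide": [0,0,0],"delta_rot": [0,0,0],"hand": 0.1}]}}

```text
time_s: 14.4
eef_pos: [0.5305, -0.2983, 0.0234]
eef_rot: [0.001, 0.158, 0.987, -0.0]
wrist_force: [-0.3, -0.1, -1.5]
opening: 0.408
```

Call:
{"api": "drive_tool", "payload": {"deltas": [{"slide": [0,0,0],"delta_rot": [0,0,0],"hand": 0.1},{"slide": [0,0,0],"delta_rot": [0,0,0],"hand": 0.6},{"slide": [0,0,0],"delta_rot": [0,0,0],"hand": 0.65},{"slide": [0,0,0],"delta_rot": [0,0,0],"hand": 0.65},{"slide": [0,0,-0.4],"delta_rot": [0,0,0],"hand": 0.65}]}}

```text
time_s: 15.02
eef_pos: [0.5291, -0.2974, 0.0425]
eef_rot: [-0.0, 0.158, 0.987, 0.001]
wrist_force: [-0.2, -0.4, -0.1]
opening: 0.651
```

Run:
```python
from pl import *
from bench import ctrl
o=ctrl.get_obs();print(o["time_s"],o["eef_pos"],o["opening"],o["wrist_force"])
b=np.array([.4655,-.1315,.012])
delta(o,[b[0],b[1],.1],down())
```

```text
15.025 [ 0.52913241 -0.29736293  0.04249498] 0.6505608258702422 [-0.23448873 -0.35949997 -0.06085672]
slide now-axes [ 2.244  2.757 -1.144] rot [ 0.0005 -0.0003  0.    ] slide after-rot axes [ 2.243  2.755 -1.15 ]
```

Call:
{"api": "drive_tool", "payload": {"deltas": [{"slide": [0,0,-0.7],"delta_rot": [0,0,0],"hand": 0.7},{"slide": [0,0,-0.7],"delta_rot": [0,0,0],"hand": 0.7},{"slide": [0.55,0.69,0],"delta_rot": [0,0,0],"hand": 0.7},{"slide": [0.55,0.69,0],"delta_rot": [0,0,0],"hand": 0.7},{"slide": [0.55,0.69,0],"delta_rot": [0,0,0],"hand": 0.7}]}}

```text
time_s: 15.65
eef_pos: [0.4839, -0.1735, 0.1148]
eef_rot: [0.002, 0.158, 0.987, -0.001]
wrist_force: [-0.4, 0.2, 0.7]
opening: 0.701
```

Call:
{"api": "drive_tool", "payload": {"deltas": [{"slide": [0.59,0.69,0],"delta_rot": [0,0,0],"hand": 0.7},{"slide": [0,0,0.25],"delta_rot": [0,0,0],"hand": 0.7},{"slide": [0,0,0],"delta_rot": [0,0,0],"hand": 0.7},{"slide": [0,0,0],"delta_rot": [0,0,0],"hand": 0.7},{"slide": [0,0,0],"delta_rot": [0,0,0],"hand": 0.7}]}}

```text
time_s: 16.27
eef_pos: [0.4673, -0.1333, 0.101]
eef_rot: [0.002, 0.158, 0.987, -0.0]
wrist_force: [-0.6, -1.2, -0.9]
opening: 0.696
```

Run:
```python
from pl import *
from bench import ctrl
o=ctrl.get_obs();print(o["time_s"],o["eef_pos"],o["opening"],o["wrist_force"])
delta(o,[.4655,-.1315,.012],down())
for n in("top","scene"):
    c=ctrl.camera(n); cv2.imwrite(f"pics/m1{n}.png",cv2.resize(c["frame"][:,:,::-1],None,fx=1.4,fy=1.4,interpolation=cv2.INTER_CUBIC))
    pickle.dump(c,open(f"m1{n}.pkl","wb"))
```

```text
16.275 [ 0.46727935 -0.13331292  0.10095118] 0.696162620675799 [-0.56237081 -1.21571282 -0.92173614]
slide now-axes [0.051 0.024 1.779] rot [-0.0001  0.001  -0.0003] slide after-rot axes [0.045 0.023 1.779]
```

View pics/m1top.png

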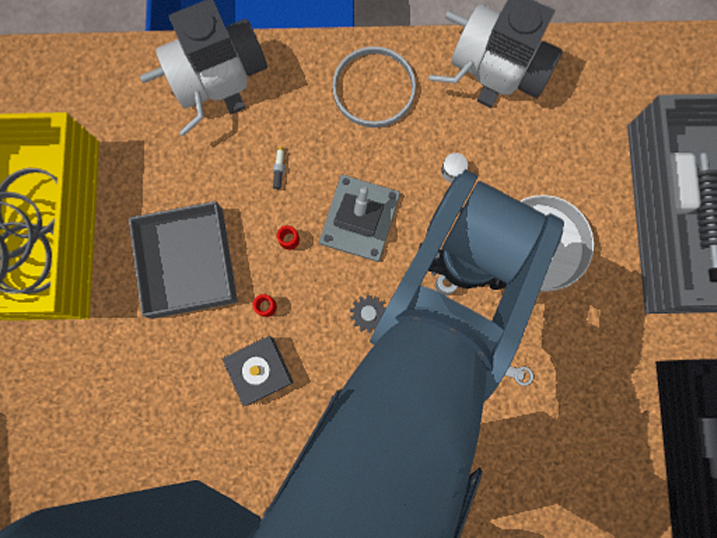

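View pics/m1scene.png

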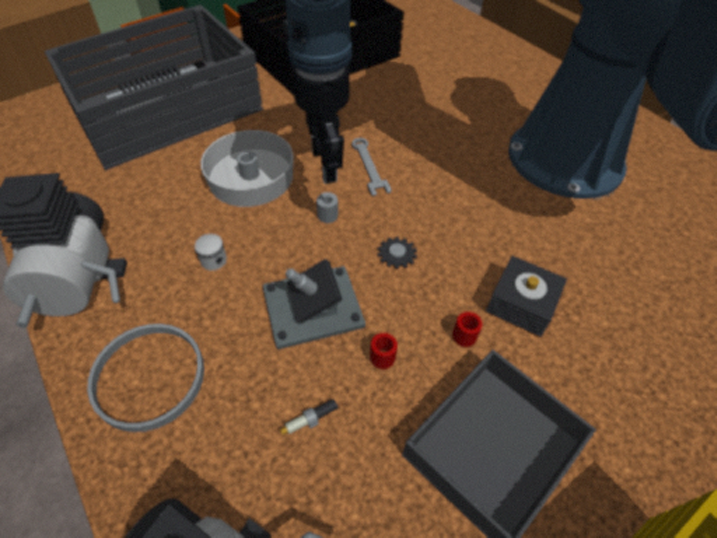

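Call:
{"api": "drive_tool", "payload": {"deltas": [{"slide": [0.035,0.02,0.4],"delta_rot": [0,0,0],"hand": 0.7},{"slide": [0,0,0.5],"delta_rot": [0,0,0],"hand": 0.7},{"slide": [0,0,0.5],"delta_rot": [0,0,0],"hand": 0.7},{"slide": [0,0,0.37],"delta_rot": [0,0,0],"hand": 0.7},{"slide": [0,0,0],"delta_rot": [0,0,0],"hand": 0.7}]}}

```text
time_s: 17.0
eef_pos: [0.4645, -0.1304, 0.0108]
eef_rot: [-0.0, 0.158, 0.987, 0.0]
wrist_force: [-0.8, 0.8, -0.1]
opening: 0.693
```

Call:
{"api": "drive_tool", "payload": {"deltas": [{"slide": [0,0,0],"delta_rot": [0,0,0],"hand": 0.7},{"slide": [0,0,0],"delta_rot": [0,0,0],"hand": 0.5},{"slide": [0,0,0],"delta_rot": [0,0,0],"hand": 0.1},{"slide": [0,0,0],"delta_rot": [0,0,0],"hand": 0.1},{"slide": [0,0,0],"delta_rot": [0,0,0],"hand": 0.1}]}}

```text
time_s: 17.62
eef_pos: [0.4664, -0.1312, 0.0134]
eef_rot: [0.002, 0.158, 0.987, -0.001]
wrist_force: [-0.4, -0.3, 7.0]
opening: 0.409
```

Call:
{"api": "drive_tool", "payload": {"deltas": [{"slide": [0,0,0],"delta_rot": [0,0,0],"hand": 0.1},{"slide": [0,0,0],"delta_rot": [0,0,0],"hand": 0.1},{"slide": [0,0,0],"delta_rot": [0,0,0],"hand": 0.1},{"slide": [0,0,0],"delta_rot": [0,0,0],"hand": 0.1},{"slide": [0,0,0],"delta_rot": [0,0,0],"hand": 0.1}]}}

```text
time_s: 18.25
eef_pos: [0.4664, -0.1313, 0.0134]
eef_rot: [0.002, 0.158, 0.987, -0.001]
wrist_force: [-1.6, 1.8, 6.6]
opening: 0.406
```

Call:
{"api": "drive_tool", "payload": {"deltas": [{"slide": [0,0,-0.3],"delta_rot": [0,0,0],"hand": 0.1},{"slide": [0,0,-0.7],"delta_rot": [0,0,0],"hand": 0.1},{"slide": [0,0,-0.9],"delta_rot": [0,0,0],"hand": 0.1},{"slide": [0,0,-0.9],"delta_rot": [0,0,0],"hand": 0.1},{"slide": [0,0,0],"delta_rot": [0,0,0],"hand": 0.1}]}}

```text
time_s: 18.88
eef_pos: [0.4679, -0.1321, 0.1569]
eef_rot: [0.006, 0.158, 0.987, -0.002]
wrist_force: [0.3, -0.6, -2.6]
opening: 0.406
```

Run:
```python
from pl import *
from bench import ctrl
o=ctrl.get_obs();print(o["time_s"],o["eef_pos"],o["opening"],pinpt(.0024,.0007,.11))
delta(o,pinpt(.0024,.0007,.11),tilt())
```

```text
18.875 [ 0.46791663 -0.13213559  0.15693579] 0.40623517739445364 [ 0.64025272 -0.00452723  0.14406279]
slide now-axes [-2.477  3.499  0.28 ] rot [-6.000e-04  1.703e-01 -1.000e-04] slide after-rot axes [-2.276  3.499 -1.017]
```

Call:
{"api": "drive_tool", "payload": {"deltas": [{"slide": [-0.5,0.7,0],"delta_rot": [0,0,0],"hand": 0.1},{"slide": [-0.5,0.7,0],"delta_rot": [0,0,0],"hand": 0.1},{"slide": [-0.5,0.7,0],"delta_rot": [0,0,0],"hand": 0.1},{"slide": [-0.5,0.7,0],"delta_rot": [0,0,0],"hand": 0.1},{"slide": [-0.48,0.7,0],"delta_rot": [0,0,0],"hand": 0.1}]}}

```text
time_s: 19.5
eef_pos: [0.6377, -0.002, 0.1511]
eef_rot: [0.0, 0.158, 0.987, -0.0]
wrist_force: [0.5, -1.4, -1.7]
opening: 0.406
```

Call:
{"api": "drive_tool", "payload": {"deltas": [{"slide": [0,0,0],"delta_rot": [0,0.055,0],"hand": 0.1},{"slide": [0,0,0],"delta_rot": [0,0.055,0],"hand": 0.1},{"slide": [0,0,0],"delta_rot": [0,0.057,0],"hand": 0.1},{"slide": [0,0,0],"delta_rot": [0,0,0],"hand": 0.1},{"slide": [0,0,0],"delta_rot": [0,0,0],"hand": 0.1}]}}

```text
time_s: 20.12
eef_pos: [0.6372, -0.0029, 0.1515]
eef_rot: [-0.255, 0.152, 0.954, 0.041]
wrist_force: [-0.1, -0.0, -1.0]
opening: 0.407
```

Run:
```python
from pl import *
from bench import ctrl
o=ctrl.get_obs();print(o["time_s"],o["eef_pos"],o["opening"],inpin(o["eef_pos"]))
delta(o,pinpt(.0024,.0007,.082),tilt())
```

```text
20.125 [ 0.63721471 -0.00291754  0.15153576] 0.4070222314674222 [-0.00427093  0.00128248  0.11477757]
slide now-axes [-0.132 -0.012  0.656] rot [-0.0001  0.0007  0.    ] slide after-rot axes [-0.133 -0.012  0.656]
```

Call:
{"api": "drive_tool", "payload": {"deltas": [{"slide": [-0.13,-0.01,0],"delta_rot": [0,0.0005,0],"hand": 0.1},{"slide": [0,0,0.3],"delta_rot": [0,0,0],"hand": 0.1},{"slide": [0,0,0.3],"delta_rot": [0,0,0],"hand": 0.1},{"slide": [0,0,0],"delta_rot": [0,0,0],"hand": 0.1},{"slide": [0,0,0],"delta_rot": [0,0,0],"hand": 0.1}]}}

```text
time_s: 20.75
eef_pos: [0.6285, -0.0006, 0.1233]
eef_rot: [-0.256, 0.152, 0.954, 0.041]
wrist_force: [0.6, -0.5, -1.6]
opening: 0.406
```

```bash
sed -i 's/x0,y0=180,165/x0,y0=170,160/;s/-.012/-.0135/g;s/\.028,b/.0265,b/g;s/\.018,\.028,/.018,.0265,/' look.py; python3 look.py l6; python3 edge.py l6
```

```text
20.75 [ 6.285e-01 -6.000e-04  1.233e-01] pinframe tcp mm [ 2.   0.8 85.8] open 0.406 F [ 0.6 -0.5 -1.6]
slide now-axes [ 0.041 -0.016  0.   ] rot [-0.     -0.      0.0001] slide after-rot axes [ 0.041 -0.016 -0.   ]
sleeve -0.006 [0.3  0.53]
sleeve -0.002 [0.4  0.71]
sleeve 0.002 [0.4  0.71]
sleeve 0.006 [0.6  1.05]
sleeve 0.01 [0.4 0.7]
sleeve 0.014 [0.3  0.52]
sleeve 0.018 [0.6  1.04]
sleeve 0.022 [1.3  2.24]
pin 0.036 [3.3  6.19]
pin 0.04 [0.55 1.03]
pin 0.044 [0.2  0.37]
pin 0.048 [-0.4  -0.74]
pin 0.05 [-0.15 -0.28]
```

View pics/l6.png

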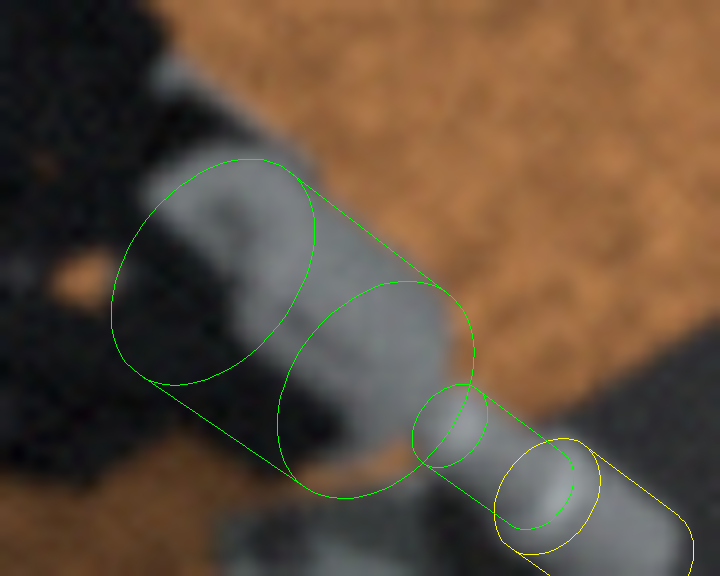

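Run:
```python
from ov import *
from ax import profile
c,p,M=pickle.load(open("c_l6.pkl","rb"))
sh=np.array([.42,1.88])
ax=pinpt(0,0,1)-FOOT
from scipy.ndimage import map_coordinates
f=c["frame"].astype(float)
for z in (.015,.02,.025,.040,.044,.047,.050,.053):
    a,b=proj(c,[FOOT+ax*z,FOOT+ax*(z+.01)])+sh; t=(b-a)/np.linalg.norm(b-a); n=np.array([-t[1],t[0]])
    if n[1]>0:n=-n
    s=np.arange(-7,7.1,.5)
    xy=a+s[:,None]*n
    V=np.array([map_coordinates(f[:,:,k],[xy[:,1],xy[:,0]],order=1) for k in range(3)])
    print(z,"sum",(V.mean(0)).astype(int).tolist()); print("   R-B",(V[0]-V[2]).astype(int).tolist())
print(n)
im=pic(c,190,180,45,40,16); cv2.imwrite("pics/raw6.png",im)
```

```text
0.015 sum [40, 41, 44, 50, 60, 69, 78, 85, 90, 97, 103, 108, 112, 115, 119, 122, 124, 126, 130, 128, 127, 124, 118, 106, 89, 72, 62, 54, 49]
   R-B [-2, -3, -3, -2, -2, -3, -5, -5, -4, -5, -7, -7, -6, -4, -4, -5, -6, -8, -9, -8, -7, -6, -6, -6, -6, -5, -4, -4, -5]
0.02 sum [33, 34, 37, 43, 58, 73, 84, 91, 97, 105, 112, 117, 120, 123, 128, 130, 130, 134, 136, 133, 130, 124, 115, 104, 90, 74, 62, 54, 50]
   R-B [-2, -3, -4, -4, -4, -5, -5, -5, -5, -5, -5, -6, -8, -8, -7, -8, -8, -7, -7, -7, -8, -8, -7, -5, -5, -4, -4, -4, -4]
0.025 sum [31, 35, 43, 54, 69, 83, 93, 103, 112, 120, 129, 137, 144, 152, 158, 160, 158, 157, 155, 149, 144, 138, 127, 112, 93, 77, 64, 54, 48]
   R-B [-2, -2, -2, -3, -3, -3, -4, -5, -5, -7, -7, -7, -7, -7, -7, -8, -9, -10, -10, -8, -7, -7, -7, -6, -4, -4, -3, -4, -4]
0.04 sum [27, 29, 30, 33, 38, 45, 54, 64, 75, 85, 92, 99, 107, 111, 116, 121, 124, 126, 124, 118, 112, 103, 91, 84, 80, 79, 82, 86, 90]
   R-B [-2, -2, -2, -2, -2, -3, -3, -3, -4, -4, -4, -5, -7, -6, -5, -5, -5, -5, -4, -2, 1, 9, 17, 29, 40, 49, 56, 65, 70]
0.044 sum [30, 29, 26, 26, 34, 42, 52, 64,
[... 343 characters left out ...]
99, 101, 101, 101]
   R-B [-3, -4, -3, -2, -1, -1, -1, -3, -4, -5, -6, -7, -7, -7, -6, -7, -7, -6, -3, 2, 14, 29, 49, 66, 74, 78, 81, 84, 86]
0.05 sum [53, 53, 53, 56, 58, 62, 71, 80, 89, 99, 110, 120, 130, 137, 142, 145, 146, 143, 137, 130, 125, 119, 112, 106, 103, 103, 103, 104, 106]
   R-B [-4, -3, -2, -2, -3, -3, -3, -3, -4, -4, -5, -6, -7, -8, -8, -7, -7, -6, -4, 0, 14, 32, 52, 67, 78, 83, 86, 88, 89]
0.053 sum [71, 77, 85, 86, 83, 82, 85, 91, 97, 106, 116, 124, 134, 141, 146, 151, 150, 148, 144, 138, 131, 125, 117, 111, 108, 106, 105, 107, 110]
   R-B [-4, -3, -3, 0, 3, 5, 4, 1, -1, -3, -4, -5, -6, -6, -7, -7, -7, -7, -5, 0, 12, 32, 53, 69, 79, 85, 88, 91, 92]
[ 0.58897196 -0.80815347]
```

View pics/raw6.png

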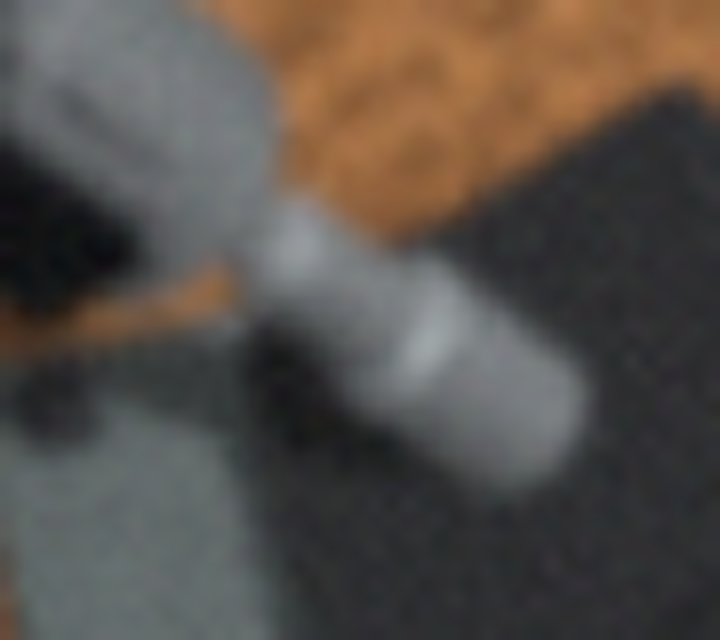

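Call:
{"api": "drive_tool", "payload": {"deltas": [{"slide": [0.036,0,0],"delta_rot": [0,0,0],"hand": 0.1},{"slide": [0,0,0.1],"delta_rot": [0,0,0],"hand": 0.1},{"slide": [0,0,0.1],"delta_rot": [0,0,0],"hand": 0.1},{"slide": [0,0,0],"delta_rot": [0,0,0],"hand": 0.1},{"slide": [0,0,0],"delta_rot": [0,0,0],"hand": 0.1}]}}

```text
time_s: 21.42
eef_pos: [0.6223, 0.0014, 0.1154]
eef_rot: [-0.256, 0.152, 0.954, 0.041]
wrist_force: [0.0, 0.4, -1.4]
opening: 0.407
```

```bash
python3 look.py l7; python3 edge.py l7 | head -8
python3 - <<'E'
from ov import *
c,p,M=pickle.load(open("c_l7.pkl","rb"))
im=pic(c,175,168,45,40,16); cv2.imwrite("pics/raw7.png",im)
E
```

```text
21.425 [0.6223 0.0014 0.1154] pinframe tcp mm [ 0.4  0.7 75.7] open 0.407 F [ 0.   0.4 -1.4]
slide now-axes [ 0.008 -0.015  0.   ] rot [-0.     -0.0001  0.    ] slide after-rot axes [ 0.008 -0.015 -0.   ]
sleeve -0.006 [0.2  0.36]
sleeve -0.002 [0.5 0.9]
sleeve 0.002 [0.5  0.89]
sleeve 0.006 [0.5  0.89]
sleeve 0.01 [0.4  0.71]
sleeve 0.014 [0.3  0.53]
sleeve 0.018 [0.6  1.05]
sleeve 0.022 [1.4  2.44]
```

View pics/raw7.png

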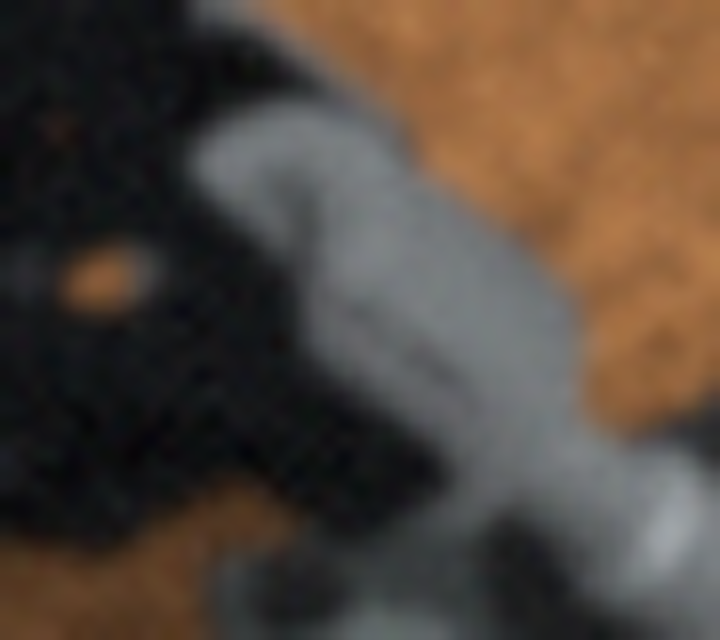

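Call:
{"api": "drive_tool", "payload": {"deltas": [{"slide": [0,0,0.06],"delta_rot": [0,0,0],"hand": 0.1},{"slide": [0,0,0.06],"delta_rot": [0,0,0],"hand": 0.1},{"slide": [0,0,0.06],"delta_rot": [0,0,0],"hand": 0.1},{"slide": [0,0,0],"delta_rot": [0,0,0],"hand": 0.1},{"slide": [0,0,0],"delta_rot": [0,0,0],"hand": 0.1}]}}

```text
time_s: 22.1
eef_pos: [0.6181, 0.0028, 0.1077]
eef_rot: [-0.256, 0.152, 0.954, 0.041]
wrist_force: [0.5, 0.3, -2.6]
opening: 0.405
```

Call:
{"api": "drive_tool", "payload": {"deltas": [{"slide": [0,0,0.04],"delta_rot": [0,0,0],"hand": 0.1},{"slide": [0,0,0.04],"delta_rot": [0,0,0],"hand": 0.1},{"slide": [0,0,0.04],"delta_rot": [0,0,0],"hand": 0.1},{"slide": [0,0,0],"delta_rot": [0,0,0],"hand": 0.1},{"slide": [0,0,0],"delta_rot": [0,0,0],"hand": 0.1}]}}

```text
time_s: 22.72
eef_pos: [0.6152, 0.0037, 0.1024]
eef_rot: [-0.256, 0.152, 0.954, 0.041]
wrist_force: [1.7, 0.2, -1.9]
opening: 0.403
```

```bash
python3 look.py l8; python3 edge.py l8 | head -8
python3 - <<'E'
from ov import *
c,p,M=pickle.load(open("c_l8.pkl","rb"))
im=pic(c,175,168,45,40,16); cv2.imwrite("pics/raw8.png",im)
E
```

```text
22.725 [0.6152 0.0037 0.1024] pinframe tcp mm [ 0.4  0.7 60.8] open 0.403 F [ 1.7  0.2 -1.9]
slide now-axes [ 0.008 -0.015  0.   ] rot [-0. -0.  0.] slide after-rot axes [ 0.008 -0.015  0.   ]
sleeve -0.006 [0.2  0.37]
sleeve -0.002 [0.5  0.91]
sleeve 0.002 [0.4  0.73]
sleeve 0.006 [0.3  0.54]
sleeve 0.01 [0.4  0.72]
sleeve 0.014 [0.4  0.72]
sleeve 0.018 [0.8  1.43]
sleeve 0.022 [1.   1.78]
```

View pics/raw8.png

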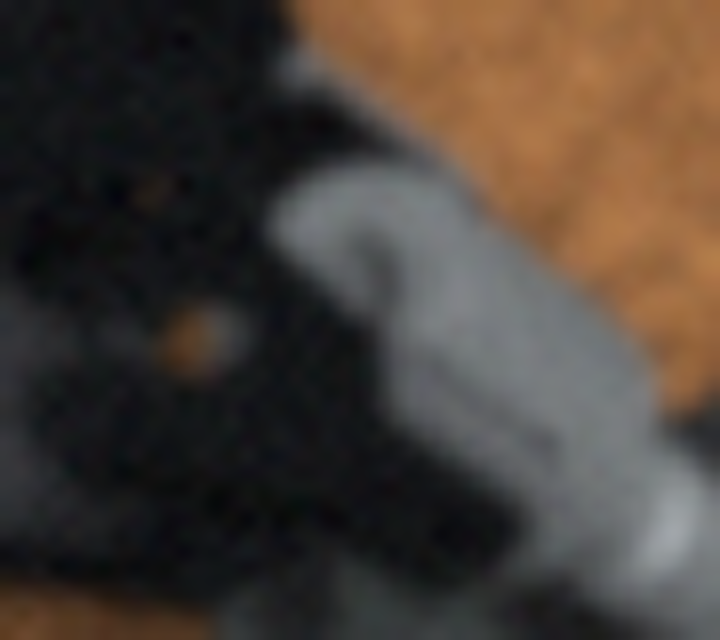

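Call:
{"api": "drive_tool", "payload": {"deltas": [{"slide": [0,0,0.05],"delta_rot": [0,0,0],"hand": 0.1},{"slide": [0,0,0.05],"delta_rot": [0,0,0],"hand": 0.1},{"slide": [0,0,0.05],"delta_rot": [0,0,0],"hand": 0.1},{"slide": [0,0,0.05],"delta_rot": [0,0,0],"hand": 0.1},{"slide": [0,0,0],"delta_rot": [0,0,0],"hand": 0.1}]}}

```text
time_s: 23.4
eef_pos: [0.6102, 0.0054, 0.0935]
eef_rot: [-0.256, 0.152, 0.954, 0.041]
wrist_force: [0.6, 0.8, -2.5]
opening: 0.409
```

Call:
{"api": "drive_tool", "payload": {"deltas": [{"slide": [0,0,0.03],"delta_rot": [0,0,0],"hand": 0.1},{"slide": [0,0,0.03],"delta_rot": [0,0,0],"hand": 0.1},{"slide": [0,0,0.03],"delta_rot": [0,0,0],"hand": 0.1},{"slide": [0,0,0],"delta_rot": [0,0,0],"hand": 0.1},{"slide": [0,0,0],"delta_rot": [0,0,0],"hand": 0.1}]}}

```text
time_s: 24.02
eef_pos: [0.6084, 0.006, 0.0899]
eef_rot: [-0.256, 0.152, 0.954, 0.041]
wrist_force: [-0.5, -0.3, -2.4]
opening: 0.403
```

```bash
python3 look.py l9
```

```text
24.025 [0.6084 0.006  0.0899] pinframe tcp mm [ 0.4  0.8 46.3] open 0.403 F [-0.5 -0.3 -2.4]
slide now-axes [ 0.008 -0.015  0.   ] rot [-0. -0.  0.] slide after-rot axes [ 0.008 -0.015  0.   ]
```

View pics/l9.png

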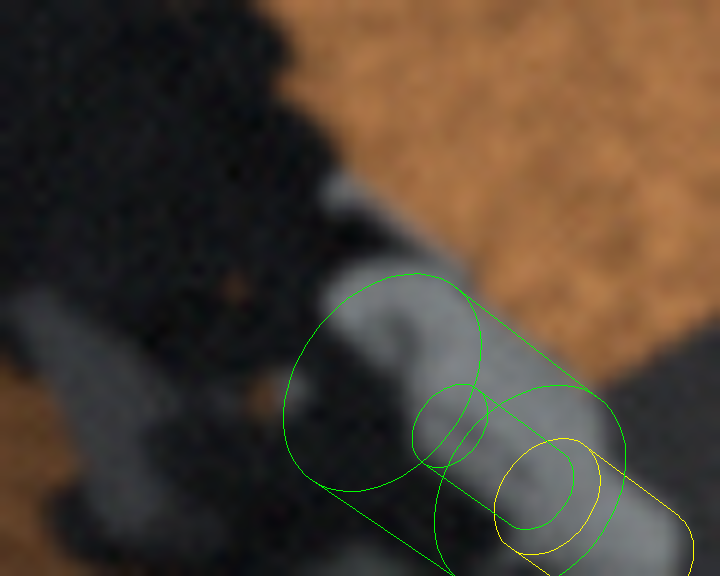

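Call:
{"api": "drive_tool", "payload": {"deltas": [{"slide": [0,0,0.03],"delta_rot": [0,0,0],"hand": 0.1},{"slide": [0,0,0.02],"delta_rot": [0,0,0],"hand": 0.1},{"slide": [0,0,0.02],"delta_rot": [0,0,0],"hand": 0.1},{"slide": [0,0,0],"delta_rot": [0,0,0],"hand": 0.1},{"slide": [0,0,0],"delta_rot": [0,0,0],"hand": 0.1}]}}

```text
time_s: 24.7
eef_pos: [0.607, 0.0066, 0.0872]
eef_rot: [-0.255, 0.152, 0.954, 0.041]
wrist_force: [0.9, 1.5, 0.3]
opening: 0.404
```

Call:
{"api": "drive_tool", "payload": {"deltas": [{"slide": [0,0,0.02],"delta_rot": [0,0,0],"hand": 0.1},{"slide": [0,0,0],"delta_rot": [0,0,0],"hand": 0.1},{"slide": [0,0,0.02],"delta_rot": [0,0,0],"hand": 0.1},{"slide": [0,0,0],"delta_rot": [0,0,0],"hand": 0.1},{"slide": [0,0,0],"delta_rot": [0,0,0],"hand": 0.1}]}}

```text
time_s: 25.32
eef_pos: [0.607, 0.0067, 0.0866]
eef_rot: [-0.254, 0.152, 0.954, 0.041]
wrist_force: [5.3, 0.7, 7.9]
opening: 0.403
```

```bash
python3 look.py la
```

```text
25.325 [0.607  0.0067 0.0866] pinframe tcp mm [ 0.7  1.  42.7] open 0.403 F [5.3 0.7 7.9]
slide now-axes [ 0.014 -0.02  -0.   ] rot [0.0002 0.0009 0.0001] slide after-rot axes [ 0.014 -0.02  -0.   ]
```

Call:
{"api": "drive_tool", "payload": {"deltas": [{"slide": [0,0,0],"delta_rot": [0,0,0],"hand": 0.1},{"slide": [0,0,0],"delta_rot": [0,0,0],"hand": 0.1},{"slide": [0,0,-0.2],"delta_rot": [0,0,0],"hand": 0.1},{"slide": [0,0,-0.4],"delta_rot": [0,0,0],"hand": 0.1},{"slide": [0,0,-0.5],"delta_rot": [0,0,0],"hand": 0.1}]}}

```text
time_s: 26.0
eef_pos: [0.6309, -0.0018, 0.1318]
eef_rot: [-0.258, 0.152, 0.953, 0.041]
wrist_force: [-0.9, -0.4, -2.5]
opening: 0.402
```

Call:
{"api": "drive_tool", "payload": {"deltas": [{"slide": [0,0,-0.6],"delta_rot": [0,0,0],"hand": 0.1},{"slide": [0,0,0],"delta_rot": [0,-0.055,0],"hand": 0.1},{"slide": [0,0,0],"delta_rot": [0,-0.055,0],"hand": 0.1},{"slide": [0,0,0],"delta_rot": [0,-0.0568,0],"hand": 0.1},{"slide": [0,0,0],"delta_rot": [0,0,0],"hand": 0.1}]}}

```text
time_s: 26.62
eef_pos: [0.6416, -0.0048, 0.1571]
eef_rot: [-0.003, 0.157, 0.988, 0.0]
wrist_force: [-0.6, -0.3, -2.2]
opening: 0.406
```

Run:
```python
from pl import *
from bench import ctrl
o=ctrl.get_obs();print(o["time_s"],o["eef_pos"],o["opening"])
delta(o,[.5115,.308,.021],down())
```

```text
26.625 [ 0.64160327 -0.0048402   0.15713752] 0.40554798841288536
slide now-axes [4.397 5.143 2.746] rot [-0.0003 -0.0021  0.0005] slide after-rot axes [4.423 5.134 2.723]
```

Call:
{"api": "drive_tool", "payload": {"deltas": [{"slide": [0.5,0.64,0],"delta_rot": [0,0,0],"hand": 0.1},{"slide": [0.56,0.64,0],"delta_rot": [0,0,0],"hand": 0.1},{"slide": [0.56,0.64,0],"delta_rot": [0,0,0],"hand": 0.1},{"slide": [0.56,0.64,0],"delta_rot": [0,0,0],"hand": 0.1},{"slide": [0.56,0.64,0],"delta_rot": [0,0,0],"hand": 0.1}]}}

```text
time_s: 27.25
eef_pos: [0.5663, 0.1891, 0.1588]
eef_rot: [-0.002, 0.158, 0.987, -0.001]
wrist_force: [0.7, 1.1, -2.3]
opening: 0.403
```

Call:
{"api": "drive_tool", "payload": {"deltas": [{"slide": [0.56,0.64,0],"delta_rot": [0,0,0],"hand": 0.1},{"slide": [0.56,0.64,0],"delta_rot": [0,0,0],"hand": 0.1},{"slide": [0.55,0.64,0.3],"delta_rot": [0,0,0],"hand": 0.1},{"slide": [0,0,0.6],"delta_rot": [0,0,0],"hand": 0.1},{"slide": [0,0,0.6],"delta_rot": [0,0,0],"hand": 0.1}]}}

```text
time_s: 27.88
eef_pos: [0.5175, 0.3063, 0.083]
eef_rot: [-0.001, 0.157, 0.988, -0.001]
wrist_force: [0.4, 0.3, -1.8]
opening: 0.405
```

Call:
{"api": "drive_tool", "payload": {"deltas": [{"slide": [0,0,0.4],"delta_rot": [0,0,0],"hand": 0.1},{"slide": [0,0,0],"delta_rot": [0,0,0],"hand": 0.1},{"slide": [0,0,0],"delta_rot": [0,0,0],"hand": 0.1},{"slide": [0,0,0],"delta_rot": [0,0,0],"hand": 0.1},{"slide": [0,0,0],"delta_rot": [0,0,0],"hand": 0.1}]}}

```text
time_s: 28.5
eef_pos: [0.517, 0.3058, 0.0648]
eef_rot: [0.001, 0.158, 0.987, 0.0]
wrist_force: [0.1, -0.5, -2.1]
opening: 0.405
```

Run:
```python
from pl import *
from bench import ctrl
o=ctrl.get_obs();print(o["time_s"],o["eef_pos"],o["opening"])
delta(o,[.5115,.308,.021],down())
c=ctrl.camera("scene");cv2.imwrite("pics/bx.png",cv2.resize(c["frame"][:,:,::-1],None,fx=1.4,fy=1.4))
```

```text
28.5 [0.51702499 0.30576229 0.06478734] 0.4045394509985769
slide now-axes [0.12  0.007 0.876] rot [0.0003 0.0005 0.    ] slide after-rot axes [0.119 0.008 0.876]
```

View pics/bx.png

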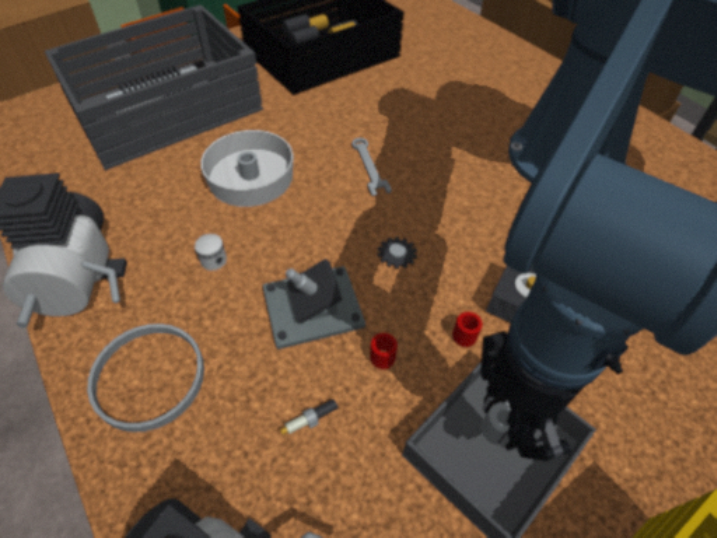

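Call:
{"api": "drive_tool", "payload": {"deltas": [{"slide": [0.1,0,0.3],"delta_rot": [0,0,0],"hand": 0.1},{"slide": [0,0,0.3],"delta_rot": [0,0,0],"hand": 0.1},{"slide": [0,0,0.28],"delta_rot": [0,0,0],"hand": 0.1},{"slide": [0,0,0],"delta_rot": [0,0,0],"hand": 0.1},{"slide": [0,0,0],"delta_rot": [0,0,0],"hand": 0.1}]}}

```text
time_s: 29.18
eef_pos: [0.5113, 0.3069, 0.0188]
eef_rot: [-0.0, 0.158, 0.987, -0.0]
wrist_force: [-0.5, -0.7, -2.6]
opening: 0.408
```

Call:
{"api": "drive_tool", "payload": {"deltas": [{"slide": [0,0,0],"delta_rot": [0,0,0],"hand": 0.6},{"slide": [0,0,0],"delta_rot": [0,0,0],"hand": 0.65},{"slide": [0,0,0],"delta_rot": [0,0,0],"hand": 0.65},{"slide": [0,0,-0.4],"delta_rot": [0,0,0],"hand": 0.65},{"slide": [0,0,-0.7],"delta_rot": [0,0,0],"hand": 0.65}]}}

```text
time_s: 29.8
eef_pos: [0.5108, 0.3068, 0.0752]
eef_rot: [-0.001, 0.158, 0.987, -0.001]
wrist_force: [0.7, 0.5, 0.1]
opening: 0.654
```

Call:
{"api": "drive_tool", "payload": {"deltas": [{"slide": [0,0,-0.8],"delta_rot": [0,0,0],"hand": 0.65},{"slide": [0,0,-0.8],"delta_rot": [0,0,0],"hand": 0.65},{"slide": [0,0,-0.5],"delta_rot": [0,0,0],"hand": 0.65},{"slide": [0.5,0,0],"delta_rot": [0,0,0],"hand": 0.65},{"slide": [0.5,0,0],"delta_rot": [0,0,0],"hand": 0.65}]}}

```text
time_s: 30.42
eef_pos: [0.4642, 0.323, 0.1819]
eef_rot: [0.001, 0.158, 0.987, 0.001]
wrist_force: [-0.7, 0.4, -0.9]
opening: 0.647
```

Call:
{"api": "drive_tool", "payload": {"deltas": [{"slide": [0.5,0,0],"delta_rot": [0,0,0],"hand": 0.65},{"slide": [0,0,0],"delta_rot": [0,0,0],"hand": 0.65},{"slide": [0,0,0],"delta_rot": [0,0,0],"hand": 0.65},{"slide": [0,0,0],"delta_rot": [0,0,0],"hand": 0.65},{"slide": [0,0,0],"delta_rot": [0,0,0],"hand": 0.65}]}}

```text
time_s: 31.05
eef_pos: [0.4408, 0.3302, 0.1795]
eef_rot: [0.0, 0.158, 0.987, -0.0]
wrist_force: [-0.8, -0.3, 0.1]
opening: 0.652
```

Run:
```python
from pl import *
from bench import ctrl
o=ctrl.get_obs();print(o["time_s"],o["eef_pos"],o["opening"],o["wrist_force"])
ims=[]
for n in ("scene","top"):
    c=ctrl.camera(n);cv2.imwrite(f"pics/e{n}.png",cv2.resize(c["frame"][:,:,::-1],None,fx=1.4,fy=1.4))
```

```text
31.05 [0.44084296 0.33022024 0.17948893] 0.6515471995903362 [-0.75056639 -0.29710217  0.14265323]
```

View pics/escene.png

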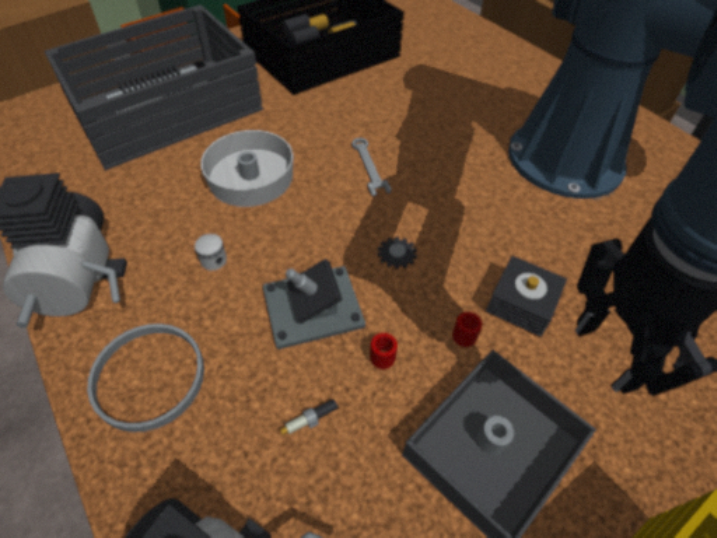

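View pics/etop.png

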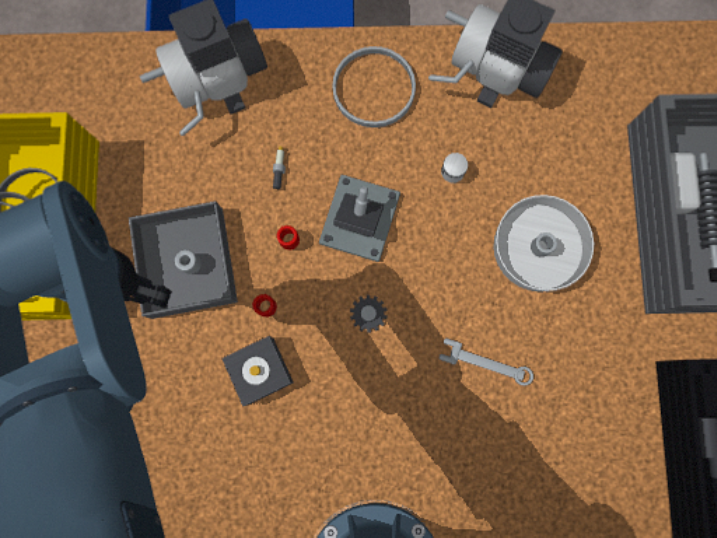

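In the last top view, one sleeve stands in the middle of the tin (546,243) and the other in the middle of the box (185,261). The other parts are where they were, and the gripper is clear.

```bash
python3 -c "
from bench import ctrl
print(ctrl.hand_in())"
```

```text
the job is handed in; nothing more can be done
None
```

I gauged both sleeves on the leaning pin, put each one away before trying the next, and handed the job in at about 31 s of the 72 s allowed. No verdict came back.

- **First sleeve:** the one that stood on the left in the top view slid past the step without resistance. It stopped at the plate with about 5–7 N on the wrist, so I put it in the round tin.
- **Second sleeve:** the one on the right stopped at the step with about 10 N on the wrist. The tool tip was 42.7 mm along the pin, against the 41–43 mm I expected for the step. I put it in the rectangular box.

**Last checks:** the final pictures show each sleeve standing near the centre of its container. The other parts look unmoved, and the gripper is open and clear of everything.

**What disagreed:**
- The two cameras put the sleeves about 4–5 mm apart. I went by the top camera for position and lined up each sleeve with the pin in the scene camera.
- Where the first sleeve sat in the fingers differed by about 2 mm between the cameras.
- I judged how far each sleeve went from contact force and depth; I did not measure it directly.

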